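# Pack the fired clay plaques and roll the crate into the bay

### The arm

A 7-joint arm with a two-finger parallel gripper is mounted at the origin on the work surface. World frame = base frame: x ahead of the robot, y to its left, z up, the work surface at z = 0. Lengths are in m, angles in rad, forces in N, time in s.
With the tool pointing down it reaches from about 0.4 to 0.875 m from the base axis. Payload 19.3 kg.
Tool frame: the origin (TCP) lies at the very end of the fingers, on their centre line; the grasp point (between the pads) lies 19 mm behind it; z points along the fingers, y is the direction in which the jaws open and shut (so a half turn about z gives the same grasp; the last joint's range is limited). The gripper opens to 85 mm and grips with 20 to 120 N. Pads are 22 mm wide; open, the fingers measure 114 mm over their backs; the gripper's body (76 mm by 85 mm) begins 54 mm behind the grasp point. The pads swing forward as they close: fully open they stand 13 mm farther back than shut.
Start: joints at [-1.355, 0.521, -0.036, 1.599, 0.021, 1.021, -0.113], TCP at [0.176, 0.6, 0.231] pointing down, gripper open.
Joint ranges: [-2.91, 2.91], [-0.3, 2.13], [-1.5, 1.42], [0.17, 2.43], [-1.26, 4.41], [0.16, 1.93], [-2.52, 2.52]. Speed limits (rad/s): [1.89, 1.89, 2.39, 2.39, 3.01, 3.01, 3.01].

### API

Orientations are given as [roll, pitch, yaw] about the fixed x, y, z axes, in that order (R = Rz(yaw) Ry(pitch) Rx(roll)).
In Python, from workcell import bot, grab_frame, calibration, workorder gives the robot as it stands.
- The arm moves only by the tool move_arm, never from a script. Its arguments are lists of equal length, an entry for each row: "jaw": the closure in counts, from 0 (fully open) to 255 (shut); "dp": the shift along the tool's x, y, z in units of 800 mm (1.0 is 800 mm), a list of three; "rotation": the turn, a rotation vector about the tool's x, y, z in units of pi rad (1.0 is pi rad), a list of three. In form: {"jaw": [jaw, ...], "dp": [[dx, dy, dz], ...], "rotation": [[rx, ry, rz], ...]}. A call has 1 to 10 rows; each row shifts and turns the commanded pose from where the row before left it, along the tool's axes as they then stand; what a row does not reach is not made up. A row lasts 1/8 s, in which the tool goes at most 62.5 mm and 10.7 degrees, less where a joint would pass 70% of its speed; a pose out of reach is approached as far as the arm can. A call with a number of a shift or a turn outside -1 to 1 is refused whole. A call with a gripper value outside its range is refused whole. The fingers move at their own pace and stop on an object; "squeeze" is the grip in N (left out, the last holds). Time passes only in rows, so rows that do not move let the fingers close. It gives the time, the measured TCP pose, the force and the opening at its end, in the units of the state.
- bot.observe(): the state, without advancing time (a new reading comes with each control period).
- grab_frame(name): name is "scene" or "top" or "wrist"; returns the picture (480x640x3 uint8, blue, green, red); there is no depth.
- calibration(name): a dict with "camera_matrix" (3x3 intrinsics, pixels), "T" (4x4, takes a point from camera to world coordinates). Camera axes: x right, y down, z forward; pixel columns grow to the right and rows downward; lengths in m; the calibration is good to about 2 mm. A picture is of the moment at which its call begins: read the wrist's pose just before it. calibration takes no time and is no camera call; for the wrist camera it gives the pose at the moment of the call.
- workorder.job_done(): hands the job in, once; it reports no verdict.
The state is a dict: "clock": time; "qpos": joint angles; "qd": joint speeds; "joint_efforts": joint torques, N m; "position": TCP position; "tool_rot": TCP orientation; "force": force on the tool from outside, world axes, zero at the start; "moment": the same for the moment, N m; "grip_width": finger opening in m.
Only numpy, scipy, OpenCV 4.12 (cv2) and the standard library are available. Lean on these libraries where they do the work, as an engineer would, in place of code of your own. Each camera call takes 0.05 s, during which the arm holds its last target. There are 200 camera calls.

### The job

Move the gift carton from the roller track to the middle of the cork mat, and pack every clay plaque from the sloping rack into the open crate, lying face up below its rim: to unhook a plaque, first swing its lower end up until the plaque is nearly level, then lift its lip off the ledge, and set it down without dropping it. When all are packed, push the crate along the rollers into the bay until it is fully home against the end stop. Leave the candle jars where they are.

Things in the scene. Friction and masses are not known exactly. Their poses are not given: they have to be found in the camera images.
- rack: Fixed sloping wooden rack, 584 mm wide (y), 150 mm high, origin on the table. Its slope rises along its +x, away from the robot, at 35 degrees. Two bars run along y: a rest bar under the plaques' middle and the ledge near their upper end, behind which their nibs hook; the lower 45 mm of each plaque overhangs freely. Nothing is behind or above the ledge.
- ledge (a point): Middle of the ledge, a fixed round bar 14 mm thick along the rack's y; this point is on its axis, 88 mm along the rack's +x and 128 mm above the table. A hung plaque swings freely about this axis, its back and nib sliding round the bar. Axes as the rack's.
- track: Fixed track, 610 mm long along its y, origin on the table. 16 free steel rollers lie across it, tops 57 mm above the table. Side rails, 98 mm either side of the centre line, reach 13 mm above the rollers, and 41 mm over the last 150 mm, the bay at the +y end. A low sill closes the -y end (face at y = -308 mm, 13 mm above the rollers).
- stop (a point): Middle of the end stop's face at the +y end of the track, at track y = +275 mm; the stop's top is 38 mm above the rollers. Axes as the track's.
- crate_center (a point): Centre (half-way up) of the open plywood crate on the rollers: outside 186 mm (x, across the track) by 256 mm (y, along the track) by 65 mm high, walls and floor 8 mm; loose, 0.55 kg, rolls along y with about 1 N. Against the end stop its centre is at track y = +147 mm.
- carton_center (a point): Centre of the small closed gift carton that stands on the rollers in the bay: 62 mm (x) by 110 mm (y) by 75 mm high (z), loose, about 0.18 kg.
- mat: Fixed cork mat for finished cartons, 170 mm (x) by 160 mm (y), 5 mm thick; origin at the centre of its underside.
- plaque0_center (a point): Centre of a fired clay plaque (may be absent): 130 mm long (x), 56 mm wide (y), 9 mm thick (z out of its face), about 0.15 kg. It hangs face up on the rack, its +x end uppermost, about 105 mm from the next (some places are empty). A nib on its back, 40 mm wide and 12 mm deep, sits 45 to 55 mm along +x from the centre.
- plaque0_nib (a point): Middle of the foot of that plaque's nib: 50 mm along the plaque's +x and 16.5 mm behind (-z) its centre. While hung it is just behind the ledge.
- plaque1_center (a point): Centre of a fired clay plaque (may be absent): 130 mm long (x), 56 mm wide (y), 9 mm thick (z out of its face), about 0.15 kg. It hangs face up on the rack, its +x end uppermost, about 105 mm from the next (some places are empty). A nib on its back, 40 mm wide and 12 mm deep, sits 45 to 55 mm along +x from the centre.
- plaque1_nib (a point): Middle of the foot of that plaque's nib: 50 mm along the plaque's +x and 16.5 mm behind (-z) its centre. While hung it is just behind the ledge.
- plaque2_center (a point): Centre of a fired clay plaque (may be absent): 130 mm long (x), 56 mm wide (y), 9 mm thick (z out of its face), about 0.15 kg. It hangs face up on the rack, its +x end uppermost, about 105 mm from the next (some places are empty). A nib on its back, 40 mm wide and 12 mm deep, sits 45 to 55 mm along +x from the centre.
- plaque2_nib (a point): Middle of the foot of that plaque's nib: 50 mm along the plaque's +x and 16.5 mm behind (-z) its centre. While hung it is just behind the ledge.
- plaque3_center (a point): Centre of a fired clay plaque (may be absent): 130 mm long (x), 56 mm wide (y), 9 mm thick (z out of its face), about 0.15 kg. It hangs face up on the rack, its +x end uppermost, about 105 mm from the next (some places are empty). A nib on its back, 40 mm wide and 12 mm deep, sits 45 to 55 mm along +x from the centre.
- plaque3_nib (a point): Middle of the foot of that plaque's nib: 50 mm along the plaque's +x and 16.5 mm behind (-z) its centre. While hung it is just behind the ledge.
- plaque4_center (a point): Centre of a fired clay plaque (may be absent): 130 mm long (x), 56 mm wide (y), 9 mm thick (z out of its face), about 0.15 kg. It hangs face up on the rack, its +x end uppermost, about 105 mm from the next (some places are empty). A nib on its back, 40 mm wide and 12 mm deep, sits 45 to 55 mm along +x from the centre.
- plaque4_nib (a point): Middle of the foot of that plaque's nib: 50 mm along the plaque's +x and 16.5 mm behind (-z) its centre. While hung it is just behind the ledge.
- jar0: A finished candle jar, round, 60 to 72 mm across and 80 to 100 mm high, bystander; origin at the centre of its underside.
- jar1: A finished candle jar, round, 60 to 72 mm across and 80 to 100 mm high, bystander; origin at the centre of its underside.
- jar2: A finished candle jar, round, 60 to 72 mm across and 80 to 100 mm high, bystander; origin at the centre of its underside.
- jar3: A finished candle jar, round, 60 to 72 mm across and 80 to 100 mm high, bystander; origin at the centre of its underside.
- jar4: A finished candle jar, round, 60 to 72 mm across and 80 to 100 mm high, bystander; origin at the centre of its underside.
There are look-alikes about, which are no part of the job. What is shaped like the part that bears plaque1_center but yellow is not meant.

How it is judged:
On the way, in this order (a step that is already met when the one before it is completed fails the run):
1. the carton stands on the mat and all plaques lie in the crate, while the crate is still short of the bay (x of plaque0_center in the frame of crate_center between -0.05 and 0.05 m and y of plaque0_center in the frame of crate_center between -0.095 and 0.095 m and z of plaque0_center in the frame of crate_center between -0.025 and 0.0275 m and angle between each of plaque0_center, plaque1_center, plaque2_center, plaque3_center, plaque4_center's own z axis and vertical below 0.5 rad and x of plaque1_center in the frame of crate_center between -0.05 and 0.05 m and y of plaque1_center in the frame of crate_center between -0.095 and 0.095 m and z of plaque1_center in the frame of crate_center between -0.025 and 0.0275 m and x of plaque2_center in the frame of crate_center between -0.05 and 0.05 m and y of plaque2_center in the frame of crate_center between -0.095 and 0.095 m and z of plaque2_center in the frame of crate_center between -0.025 and 0.0275 m and x of plaque3_center in the frame of crate_center between -0.05 and 0.05 m and y of plaque3_center in the frame of crate_center between -0.095 and 0.095 m and z of plaque3_center in the frame of crate_center between -0.025 and 0.0275 m and x of plaque4_center in the frame of crate_center between -0.05 and 0.05 m and y of plaque4_center in the frame of crate_center between -0.095 and 0.095 m and z of plaque4_center in the frame of crate_center between -0.025 and 0.0275 m and horizontal distance between carton_center and mat below 0.035 m and height (world z) of carton_center below 0.05 m and angle between carton_center's own z axis and vertical below 0.15 rad and y of crate_center in the frame of track below 0.07 m), for 0.2 s.
2. the crate is home against the end stop (y of crate_center in the frame of track above 0.137 m), for 0.2 s.
At the end, for the whole second after the job is handed in: Every plaque present lies face up (within 0.5 rad) inside the crate, centre below the rim; the crate stands on the rollers within 10 mm of the end stop; the carton stands upright with its centre within 35 mm of the mat's centre; everything is at rest (x of plaque0_center in the frame of crate_center between -0.05 and 0.05 m and y of plaque0_center in the frame of crate_center between -0.095 and 0.095 m and z of plaque0_center in the frame of crate_center between -0.025 and 0.0275 m and angle between each of plaque0_center, plaque1_center, plaque2_center, plaque3_center, plaque4_center's own z axis and vertical below 0.5 rad and x of plaque1_center in the frame of crate_center between -0.05 and 0.05 m and y of plaque1_center in the frame of crate_center between -0.095 and 0.095 m and z of plaque1_center in the frame of crate_center between -0.025 and 0.0275 m and x of plaque2_center in the frame of crate_center between -0.05 and 0.05 m and y of plaque2_center in the frame of crate_center between -0.095 and 0.095 m and z of plaque2_center in the frame of crate_center between -0.025 and 0.0275 m and x of plaque3_center in the frame of crate_center between -0.05 and 0.05 m and y of plaque3_center in the frame of crate_center between -0.095 and 0.095 m and z of plaque3_center in the frame of crate_center between -0.025 and 0.0275 m and x of plaque4_center in the frame of crate_center between -0.05 and 0.05 m and y of plaque4_center in the frame of crate_center between -0.095 and 0.095 m and z of plaque4_center in the frame of crate_center between -0.025 and 0.0275 m and horizontal distance between carton_center and mat below 0.035 m and height (world z) of carton_center below 0.05 m and angle between carton_center's own z axis and vertical below 0.15 rad and y of crate_center in the frame of track above 0.137 m and height (world z) of crate_center below 0.1 m and linear speed of each of plaque0, plaque1, plaque2, plaque3, plaque4, crate, carton below 0.02 m/s); the robot touches nothing.
It fails at once if a plaque's nib is lifted off the ledge while the plaque is still steep (over 24 degrees from level; it hangs at 35) ((z of plaque0_nib in the frame of rack between 0.1432 and 0.167 m and x of plaque0_nib in the frame of rack between 0.07 and 0.13 m and angle between plaque0_center's own z axis and vertical above 0.42 rad) or (z of plaque1_nib in the frame of rack between 0.1432 and 0.167 m and x of plaque1_nib in the frame of rack between 0.07 and 0.13 m and angle between plaque1_center's own z axis and vertical above 0.42 rad) or (z of plaque2_nib in the frame of rack between 0.1432 and 0.167 m and x of plaque2_nib in the frame of rack between 0.07 and 0.13 m and angle between plaque2_center's own z axis and vertical above 0.42 rad) or (z of plaque3_nib in the frame of rack between 0.1432 and 0.167 m and x of plaque3_nib in the frame of rack between 0.07 and 0.13 m and angle between plaque3_center's own z axis and vertical above 0.42 rad) or (z of plaque4_nib in the frame of rack between 0.1432 and 0.167 m and x of plaque4_nib in the frame of rack between 0.07 and 0.13 m and angle between plaque4_center's own z axis and vertical above 0.42 rad)).
It fails at once if a plaque is dropped (falls freely by more than about 5 cm) ((contact force between the fingers and plaque0 below 0.05 N and linear speed of plaque0 above 1 m/s) or (contact force between the fingers and plaque1 below 0.05 N and linear speed of plaque1 above 1 m/s) or (contact force between the fingers and plaque2 below 0.05 N and linear speed of plaque2 above 1 m/s) or (contact force between the fingers and plaque3 below 0.05 N and linear speed of plaque3 above 1 m/s) or (contact force between the fingers and plaque4 below 0.05 N and linear speed of plaque4 above 1 m/s)).
It fails at once if a candle jar is moved by more than 3 cm, or tipped (distance of any of jar0, jar1, jar2, jar3, jar4 from where it was at the start of the episode above 0.03 m or angle between any of jar0, jar1, jar2, jar3, jar4's own z axis and vertical above 0.4 rad).
Of plaque0, plaque1, plaque2, plaque3, plaque4 only 3 to 5 are there at a start; the rules pass over those that are not, and their reading is None.
At some moment in a run one of crate, carton may be knocked a few centimetres aside while the robot is not near it.
It also fails if it takes over 210 s, if anything falls off the work surface, if the arm or the gripper's body presses on something with over 40 N, if the wrist force passes 120 N, or if a joint passes its speed limit or range.

## Working session

There is one attempt and no reset: what is moved stays moved. The work goes in short steps, Python scripts to look and compute and a tool call to move; the robot and the scene stay as the last step left them, time stands still between calls to the robot, and variables do not carry over. Pictures are saved under pics/ and viewed, about 12 in all and at most 16, crops included, and the job is handed in when it is done.

Besides the shell and the picture viewer there is one more tool, called after "Call:" by a JSON object that holds its "op" and its "data". move_arm: Moves the arm, as the interface text tells. Shifts and turns lie within -1 to 1; 1 stands for 800 mm of shift or pi rad of turn. Its arguments: {"type":"object","properties":{"jaw":{"type":"array","items":{"type":"number"}},"dp":{"type":"array","items":{"type":"array","items":{"type":"number","minimum":-1,"maximum":1}}},"rotation":{"type":"array","items":{"type":"array","items":{"type":"number","minimum":-1,"maximum":1}}},"squeeze":{"type":"number"}},"required":["jaw","dp","rotation"]}

```bash
ls; mkdir -p pics; cat > h.py <<'E'
import numpy as np, cv2
from workcell import bot, grab_frame, calibration, workorder
def snap(cam,name,crop=None,scale=1):
    im=grab_frame(cam)
    if crop: x0,y0,x1,y1=crop; im=im[y0:y1,x0:x1]
    if scale!=1: im=cv2.resize(im,None,fx=scale,fy=scale,interpolation=cv2.INTER_CUBIC)
    cv2.imwrite('pics/'+name+'.png',im)
def pix(cam,uv,z,c=None):
    c=c or calibration(cam);K=np.array(c['camera_matrix']);T=np.array(c['T'])
    d=T[:3,:3]@np.linalg.inv(K)@np.array([uv[0],uv[1],1.]);o=T[:3,3]
    return o+d*(z-o[2])/d[2]
def proj(cam,p,c=None):
    c=c or calibration(cam);K=np.array(c['camera_matrix']);T=np.linalg.inv(np.array(c['T']))
    q=K@(T[:3,:3]@np.array(p)+T[:3,3]);return q[:2]/q[2]
E
python3 - <<'E'
from h import *
snap('top','top0');snap('scene','scene0')
print(bot.observe())
for c in('top','scene'):print(c,np.round(calibration(c)['T'],3).tolist(),np.round(calibration(c)['camera_matrix'],1).tolist())
E
```

```text
pics
{'clock': 0.1, 'qpos': array([-1.35521808,  0.52195813, -0.0363024 ,  1.59992992,  0.02118256,
        1.02115658, -0.11280484]), 'qd': array([ 1.42376358e-04, -2.39759199e-03,  4.38185304e-05,  1.64179889e-04,
        4.09556339e-04,  1.82706612e-03, -6.12624912e-05]), 'joint_efforts': array([ 2.72656369e-03, -9.28485489e+01,  1.98321439e+00, -3.70535016e+01,
        1.80594111e-02,  5.39495872e-03, -8.67304863e-06]), 'position': array([0.17614551, 0.59933993, 0.23078881]), 'tool_rot': array([-3.14052763e+00,  7.42045314e-05,  2.85576743e+00]), 'force': array([ 0.07623297, -0.95804609,  0.49275967]), 'moment': array([ 0.06883938, -0.0082669 ,  0.00835473]), 'grip_width': 0.0854163508333503}
top [[0.011, -0.994, 0.111, 0.319], [-1.0, -0.013, -0.01, -0.019], [0.011, -0.111, -0.994, 1.505], [0.0, 0.0, 0.0, 1.0]] [[538.7, 0.0, 329.1], [0.0, 538.7, 233.5], [0.0, 0.0, 1.0]]
scene [[0.156, 0.785, -0.599, 1.256], [0.988, -0.119, 0.1, -0.143], [0.007, -0.607, -0.794, 1.139], [0.0, 0.0, 0.0, 1.0]] [[537.6, 0.0, 320.5], [0.0, 537.6, 241.2], [0.0, 0.0, 1.0]]
```

View pics/top0.png

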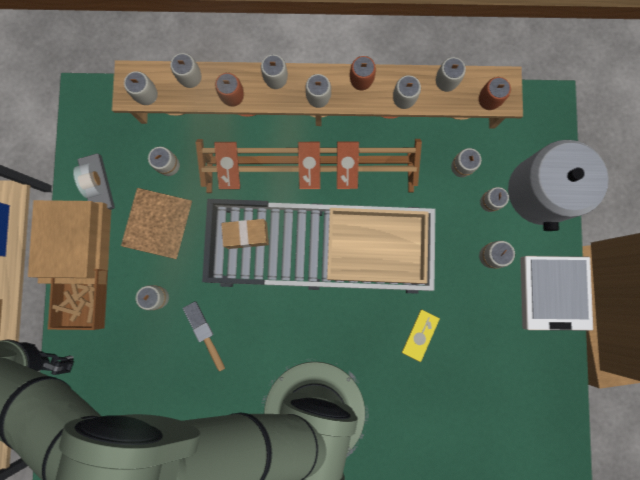

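View pics/scene0.png

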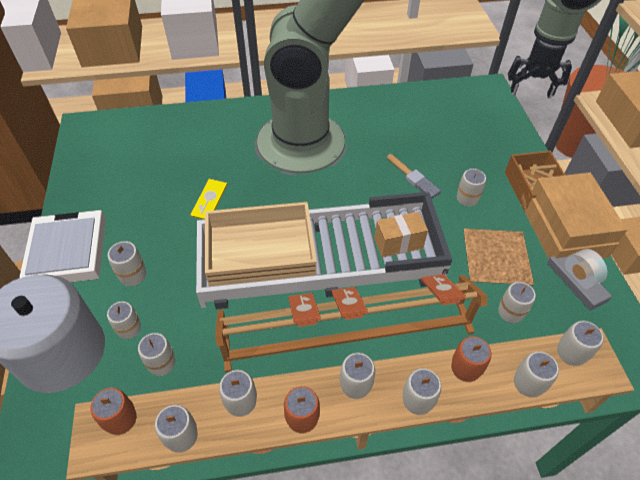

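Top view: three red plaques on the rack (227,165), (309,165), (347,165). The yellow one at (421,335) is a decoy. The crate is at (378,247), the carton at (245,234) in the bay, the mat at (157,223), and five jars stand on the table. I'll enlarge it to measure.

```bash
python3 - <<'E'
import cv2
im=cv2.imread('pics/top0.png')
a=im[130:300,110:310];b=im[130:300,250:450]
cv2.imwrite('pics/ca.png',cv2.resize(a,None,fx=4,fy=3.5,interpolation=3)) if 0 else None
cv2.imwrite('pics/c1.png',cv2.resize(im[130:300,190:445],None,fx=3.1,fy=3.1,interpolation=cv2.INTER_CUBIC))
E
```

```text
(no output)
```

View pics/c1.png

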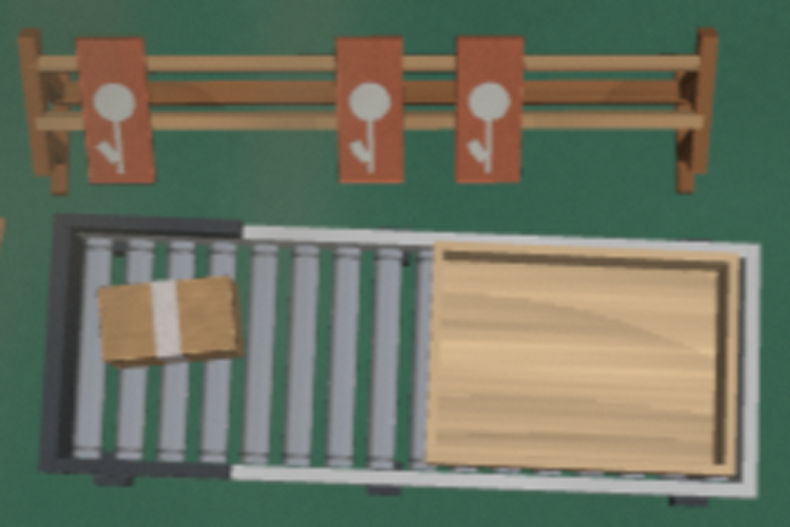

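```bash
python3 - <<'E'
from h import *
c=calibration('top')
f=lambda x,y,z:np.round(pix('top',(190+x/3.1,130+y/3.1),z,c),4)
print('ledge ends',f(38,63,.135),f(702,62,.135))
for n,tl,tr,bl,br in(('A',(77,38),(144,37),(90,184),(155,183)),('B',(336,38),(404,38),(341,184),(404,183)),('C',(457,38),(522,37),(457,184),(522,183))):
    print(n,[f(*q,.157) for q in(tl,tr)],[f(*q,.082) for q in(bl,br)])
print('crate rim outer',[f(*q,.122) for q in((433,241),(742,256),(428,464),(736,474))])
print('carton top',[f(*q,.132) for q in((98,288),(235,277),(106,363),(241,352))])
print('track rails inner/outer',f(243,225,.07),f(762,245,.07),f(757,497,.07),f(232,478,.07))
print('bay tops',f(55,214,.098),f(40,470,.098))
g=lambda u,v,z:np.round(pix('top',(u,v),z,c),4)
print('mat',[g(*q,.005) for q in((139,190),(190,197),(176,258),(123,246))])
for q in((163,160),(148,297),(467,162),(496,199),(498,255)):print('jar',g(*q,.09))
print('ledge proj check')
E
```

```text
ledge ends [0.6854 0.2996 0.135 ] [ 0.6942 -0.2578  0.135 ]
A [array([0.7011, 0.2632, 0.157 ]), array([0.7027, 0.208 , 0.157 ])] [array([0.5932, 0.2632, 0.082 ]), array([0.5949, 0.2072, 0.082 ])]
B [array([0.7042, 0.0493, 0.157 ]), array([ 0.705 , -0.0069,  0.157 ])] [array([0.5962, 0.0465, 0.082 ]), array([ 0.5978, -0.008 ,  0.082 ])]
C [array([ 0.7056, -0.0508,  0.157 ]), array([ 0.7073, -0.1047,  0.157 ])] [array([ 0.5975, -0.0538,  0.082 ]), array([ 0.5992, -0.1101,  0.082 ])]
crate rim outer [array([ 0.5409, -0.0332,  0.122 ]), array([ 0.5316, -0.2926,  0.122 ]), array([ 0.3546, -0.0312,  0.122 ]), array([ 0.3493, -0.2859,  0.122 ])]
carton top [array([0.4963, 0.2437, 0.132 ]), array([0.507 , 0.1307, 0.132 ]), array([0.4341, 0.235 , 0.132 ]), array([0.4446, 0.1242, 0.132 ])]
track rails inner/outer [0.5612 0.1316 0.07  ] [ 0.5495 -0.3204  0.07  ] [ 0.3311 -0.3138  0.07  ] [0.3421 0.1357 0.07  ]
bay tops [0.5638 0.2889 0.098 ] [0.3464 0.2935 0.098 ]
mat [array([0.6032, 0.5033, 0.005 ]), array([0.5851, 0.3593, 0.005 ]), array([0.4128, 0.3912, 0.005 ]), array([0.4444, 0.5397, 0.005 ])]
jar [0.6694 0.4139 0.09  ]
jar [0.3051 0.4362 0.09  ]
jar [ 0.6755 -0.4017  0.09  ]
jar [ 0.5755 -0.4777  0.09  ]
jar [ 0.4256 -0.4796  0.09  ]
ledge proj check
```

```bash
cat >> h.py <<'E'
from scipy.spatial.transform import Rotation as Ro
def Rt(yaw,tilt=0): # tool pointing down with yaw; tilt>0 leans fingers ahead (+x)
    return Ro.from_euler('y',-tilt)*Ro.from_euler('xyz',[np.pi,0,yaw])
def plan(*targets,start=None):
    s=bot.observe() if start is None else None
    p,R=(s['position'],Ro.from_euler('xyz',s['tool_rot'])) if s else start
    for q,R2 in targets:
        rv=(R.inv()*R2).as_rotvec()
        if np.linalg.norm(rv)>.004:
            n=int(np.ceil(np.degrees(np.linalg.norm(rv))/10)); print('rot rows',n,np.round(rv/np.pi/n,4))
        d=R2.inv().apply(np.array(q)-p); n=int(np.ceil(np.linalg.norm(d)/.055)); print('   dp rows',n,np.round(d/.8/max(n,1),4))
        p,R=np.array(q),R2
E
python3 - <<'E'
from h import *
R=Rt(np.pi/2+.095)
plan(((.4705,.1834,.231),R),((.4705,.1834,.08),R),((.4705,.1834,.2),R),((.511,.448,.2),R),((.511,.448,.03),R))
E
```

```text
rot rows 7 [-0.      0.      0.0541]
   dp rows 10 [-0.0552  0.0317 -0.    ]
   dp rows 3 [ 0.     -0.      0.0629]
   dp rows 3 [-0.    0.   -0.05]
   dp rows 5 [0.0649 0.0164 0.    ]
   dp rows 4 [ 0.     -0.      0.0531]
```

Call:
{"op": "move_arm", "data": {"jaw": [0,0,0,0,0,0,0], "dp": [[0,0,0],[0,0,0],[0,0,0],[0,0,0],[0,0,0],[0,0,0],[0,0,0]], "rotation": [[0,0,0.0541],[0,0,0.0541],[0,0,0.0541],[0,0,0.0541],[0,0,0.0541],[0,0,0.0541],[0,0,0.0541]]}}

```text
clock: 0.98
position: [0.1761, 0.5994, 0.231]
tool_rot: [-3.141, 0.001, 1.661]
force: [0.6, -0.0, -1.0]
grip_width: 0.0854
```

Call:
{"op": "move_arm", "data": {"jaw": [0,0,0,0,0,0,0,0,0,0], "dp": [[-0.0552,0.0317,0],[-0.0552,0.0317,0],[-0.0552,0.0317,0],[-0.0552,0.0317,0],[-0.0552,0.0317,0],[-0.0552,0.0317,0],[-0.0552,0.0317,0],[-0.0552,0.0317,0],[-0.0552,0.0317,0],[-0.0552,0.0317,0]], "rotation": [[0,0,0],[0,0,0],[0,0,0],[0,0,0],[0,0,0],[0,0,0],[0,0,0],[0,0,0],[0,0,0],[0,0,0]]}}

```text
clock: 2.22
position: [0.4713, 0.1827, 0.2312]
tool_rot: [-3.141, 0.0, 1.666]
force: [0.4, 0.6, -0.5]
grip_width: 0.0855
```

```bash
python3 - <<'E'
from h import *
R=Rt(np.pi/2+.095)
snap('wrist','w1')
plan(((.4705,.1834,.231),R),((.4705,.1834,.08),R))
c=calibration('wrist')
for d in((-31,-55),(31,-55),(31,55),(-31,55)):
    q=Ro.from_euler('z',.095).apply([d[0]/1e3,d[1]/1e3,0])+[.4705,.1834,.132];print(proj('wrist',q,c))
E
```

```text
rot rows 1 [ 0.0005  0.0007 -0.0018]
   dp rows 1 [ 0.0087 -0.0042  0.0007]
   dp rows 3 [ 0.     -0.      0.0629]
[267.9729312  302.13383181]
[356.76867382 301.61773064]
[361.22886561 139.20829321]
[260.09663474 139.74404215]
```

View pics/w1.png

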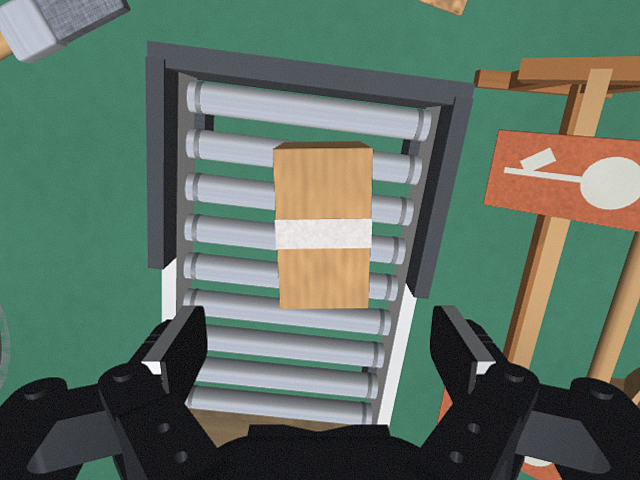

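The wrist view shows the carton's top with corners (274,149), (372,149), (369,306) and (280,308), a few mm off the estimate.

```bash
python3 - <<'E'
from h import *
P=[pix('wrist',q,.132) for q in((280,308),(369,306),(372,149),(274,149))];print(np.round(P,4))
m=np.mean(P,0);print(m)
d=P[2]+P[3]-P[0]-P[1];a=-np.arctan2(d[0],d[1]);print('yaw',a)
R=Rt(np.pi/2+a);z=.082
plan((m*[1,1,0]+[0,0,.231],R),(m*[1,1,0]+[0,0,z],R),(m*[1,1,0]+[0,0,.2],R),((.511,.448,.2),R),((.511,.448,z-.052+.003),R))
E
```

```text
[[0.4535 0.1219 0.132 ]
 [0.5155 0.129  0.132 ]
 [0.5035 0.2359 0.132 ]
 [0.4432 0.2304 0.132 ]]
[0.47893281 0.17929655 0.132     ]
yaw 0.1031906441902126
rot rows 1 [ 0.0005  0.0007 -0.0044]
   dp rows 1 [0.0026 0.0058 0.0007]
   dp rows 3 [ 0.     -0.      0.0621]
   dp rows 3 [-0.      0.     -0.0492]
   dp rows 5 [0.066  0.0149 0.    ]
   dp rows 4 [ 0.     -0.      0.0522]
```

```bash
python3 - <<'E'
from h import *
print(bot.observe()['position'])
m=np.array([.474,.184,0])
R=Rt(np.pi/2+.1);z=.082
plan((m+[0,0,.231],R),(m+[0,0,z],R),(m+[0,0,.2],R),((.511,.448,.2),R),((.511,.448,z-.052+.003),R))
E
```

```text
[0.47453245 0.17676667 0.23156487]
rot rows 1 [ 0.0005  0.0007 -0.0033]
   dp rows 1 [0.0091 0.0002 0.0007]
   dp rows 3 [ 0.     -0.      0.0621]
   dp rows 3 [ 0.      0.     -0.0492]
   dp rows 5 [0.0647 0.0158 0.    ]
   dp rows 4 [ 0.     -0.      0.0522]
```

Call:
{"op": "move_arm", "data": {"jaw": [0,0,0,0,0,255,255,255,255,255], "dp": [[0.009,0,0],[0,0,0.062],[0,0,0.062],[0,0,0.062],[0,0,0],[0,0,0],[0,0,0],[0,0,0],[0,0,0],[0,0,0]], "rotation": [[0,0,-0.003],[0,0,0],[0,0,0],[0,0,0],[0,0,0],[0,0,0],[0,0,0],[0,0,0],[0,0,0],[0,0,0]], "squeeze": 30}}

```text
clock: 3.52
position: [0.4709, 0.1922, 0.0845]
tool_rot: [3.139, -0.002, 1.676]
force: [-1.3, 0.5, 12.9]
grip_width: 0.0615
```

Call:
{"op": "move_arm", "data": {"jaw": [255,255,255,255], "dp": [[0,0,-0.03],[0,0,-0.06],[0,0,-0.06],[0,0,0]], "rotation": [[0,0,0],[0,0,0],[0,0,0],[0,0,0]]}}

```text
clock: 4.03
position: [0.4715, 0.1922, 0.2066]
tool_rot: [3.135, -0.004, 1.676]
force: [-0.2, 0.1, -2.3]
grip_width: 0.0615
```

```bash
python3 - <<'E'
from h import *
snap('wrist','w2')
s=bot.observe();print(s['position'],s['grip_width'],s['force'])
R=Rt(np.pi/2+.1);z=s['position'][2]
plan(((.511,.448,z),R))
E
```

```text
[0.47050556 0.19195864 0.20454935] 0.06150191569135877 [ 0.24768112  0.15261916 -2.78537522]
rot rows 1 [ 0.0011 -0.0007  0.0016]
   dp rows 5 [0.0627 0.0165 0.    ]
```

View pics/w2.png

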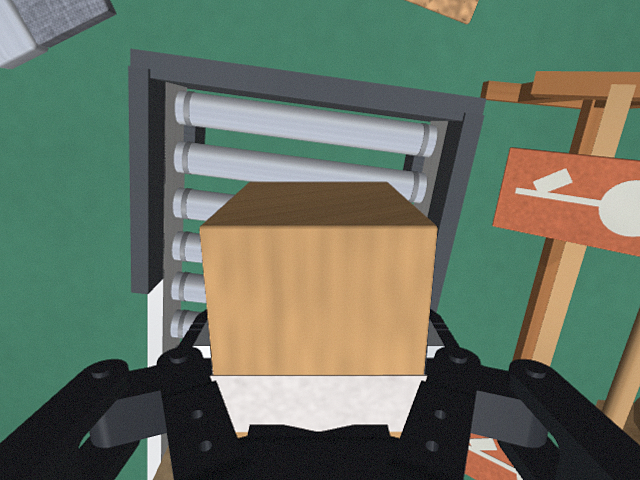

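Call:
{"op": "move_arm", "data": {"jaw": [255,255,255,255,255,255,255], "dp": [[0.064,0.0165,0],[0.064,0.0165,0],[0.064,0.0165,0],[0.064,0.0165,0],[0.064,0.0165,0],[0,0,0],[0,0,0]], "rotation": [[0,0,0],[0,0,0],[0,0,0],[0,0,0],[0,0,0],[0,0,0],[0,0,0]]}}

```text
clock: 4.95
position: [0.5085, 0.4521, 0.2014]
tool_rot: [-3.14, 0.002, 1.675]
force: [0.9, -0.3, -1.7]
grip_width: 0.0619
```

```bash
python3 - <<'E'
from h import *
s=bot.observe();print(s['position'],s['tool_rot'],s['grip_width'])
R=Rt(np.pi/2+.1)
plan(((.511,.456,.06),R),((.511,.456,.034),R))
E
```

```text
[0.50854722 0.45206695 0.20137361] [-3.14036938e+00  1.51576518e-03  1.67531915e+00] 0.061854349660527004
rot rows 1 [-0.0004  0.0005  0.0014]
   dp rows 3 [0.0015 0.0012 0.0589]
   dp rows 1 [ 0.     -0.      0.0325]
```

Call:
{"op": "move_arm", "data": {"jaw": [255,255,255,255,255,255], "dp": [[0.0015,0.001,0.058],[0.0015,0.001,0.058],[0.0015,0.001,0.058],[0,0,0],[0,0,0.034],[0,0,0]], "rotation": [[0,0,0],[0,0,0],[0,0,0],[0,0,0],[0,0,0],[0,0,0]]}}

```text
clock: 5.7
position: [0.5109, 0.4559, 0.0368]
tool_rot: [-3.141, 0.001, 1.675]
force: [-0.4, 0.1, -2.0]
grip_width: 0.0614
```

Call:
{"op": "move_arm", "data": {"jaw": [0,0,0,0,0,0,0,0,0], "dp": [[0,0,0],[0,0,0],[0,0,0],[0,0,0],[0,0,-0.07],[0,0,-0.07],[0,0,-0.07],[0,0,-0.07],[0,0,-0.03]], "rotation": [[0,0,0],[0,0,0],[0,0,0],[0,0,0],[0,0,0],[0,0,0],[0,0,0],[0,0,0],[0,0,0]]}}

```text
clock: 6.82
position: [0.5116, 0.457, 0.2879]
tool_rot: [3.138, -0.003, 1.675]
force: [0.0, -0.3, -0.9]
grip_width: 0.0855
```

```bash
python3 - <<'E'
from h import *
s=bot.observe();print(s['position'],s['tool_rot'],s['qpos'])
# rack frame
yaw=.0158
mid=(np.array([.6854,.2996])+[.6942,-.2578])/2
print('ledge mid',mid)
# bar lower/upper pts: plaque A centre
def cen(yc,ang,s):  # point s along plaque from centre, plaque tilt ang, in rack xz rel. to ledge
    u=np.array([np.cos(ang),np.sin(ang)]);n=np.array([-np.sin(ang),np.cos(ang)])
    return -.038*u+.0115*n+s*u
t=np.radians(35)
for s in(-.065,.065):
    p=cen(0,t,s);print(s,p, 'x world approx at A',.687+p[0],'B',.690+p[0],'C',.6915+p[0])
E
```

```text
[0.51159444 0.45696213 0.2878602 ] [ 3.13844926e+00 -2.59027754e-03  1.67530413e+00] [-1.03521153  0.60257818  0.37202626  1.37048727 -0.22271247  1.20544621
 -0.53978856]
ledge mid [0.6898 0.0209]
-0.065 [-0.09096879 -0.04965812] x world approx at A 0.5960312104201969 B 0.5990312104201968 C 0.6005312104201969
0.065 [0.01552098 0.02490681] x world approx at A 0.7025209761777658 B 0.7055209761777657 C 0.7070209761777657
```

```bash
cat >> h.py <<'E'
YR=.0158; L0=np.array([.6898,.0209,.128]); ey=np.array([-np.sin(YR),np.cos(YR),0])
def Rp(tilt,yaw=0): return Ro.from_euler('z',YR)*Rt(yaw,tilt)
def grip(y,s=-.040,depth=.013,back=0,tilt=np.radians(35),yaw=0):
    L=L0+ey*(y-L0[1]); R=Rp(tilt,yaw)
    u=np.array([np.cos(tilt),0,np.sin(tilt)]);n=np.array([-np.sin(tilt),0,np.cos(tilt)])
    o=Ro.from_euler('z',YR).apply((-.038+s)*u+(.0115-depth+back)*n)
    return L+o,R
E
python3 - <<'E'
from h import *
g=grip(.2354);print(g[0],g[1].apply([0,0,1]))
pre=grip(.2354,back=.09)
print('pre',pre[0])
p,_=pre
plan((p,pre[1]),g)
c=calibration('top')
print('post inner',pix('top',(190+47/3.1,130+153/3.1),.12,c),pix('top',(190+47/3.1,130+153/3.1),.09,c))
E
```

```text
[0.62338541 0.23437734 0.08203231] [ 0.57350484  0.00906213 -0.81915204]
pre [0.57176998 0.23356175 0.15575599]
rot rows 10 [-0.0161  0.0146  0.051 ]
   dp rows 5 [-0.0073  0.0561  0.0352]
   dp rows 2 [-0.      0.      0.0562]
post inner [0.61191673 0.29266461 0.12      ] [0.61826998 0.29941842 0.09      ]
```

Call:
{"op": "move_arm", "data": {"jaw": [40,40,40,40,40,40,40,40,40,40], "dp": [[0,0,0],[0,0,0],[0,0,0],[0,0,0],[0,0,0],[0,0,0],[0,0,0],[0,0,0],[0,0,0],[0,0,0]], "rotation": [[-0.0161,0.0146,0.051],[-0.0161,0.0146,0.051],[-0.0161,0.0146,0.051],[-0.0161,0.0146,0.051],[-0.0161,0.0146,0.051],[-0.0161,0.0146,0.051],[-0.0161,0.0146,0.051],[-0.0161,0.0146,0.051],[-0.0161,0.0146,0.051],[-0.0161,0.0146,0.051]]}}

```text
clock: 8.07
position: [0.5105, 0.4568, 0.2845]
tool_rot: [-3.141, -0.611, 0.011]
force: [0.6, 0.5, -1.3]
grip_width: 0.0722
```

```bash
python3 - <<'E'
from h import *
s=bot.observe();print(s['position'],s['tool_rot'],s['qpos'],s['grip_width'])
plan(grip(.2354,back=.09))
E
```

```text
[0.51050383 0.45675133 0.28452627] [-3.14144591 -0.61063896  0.01083433] [-1.77097083  0.70835876  1.13373142  1.82211501 -0.33076283  0.55226463
 -2.20754749] 0.07220374739122065
rot rows 1 [ 0.0009  0.0001 -0.0013]
   dp rows 5 [-0.0066  0.056   0.0346]
```

Call:
{"op": "move_arm", "data": {"jaw": [40,40,40,40,40,40,40], "dp": [[-0.0066,0.056,0.0346],[-0.0066,0.056,0.0346],[-0.0066,0.056,0.0346],[-0.0066,0.056,0.0346],[-0.0066,0.056,0.0346],[0,0,0],[0,0,0]], "rotation": [[0,0,0],[0,0,0],[0,0,0],[0,0,0],[0,0,0],[0,0,0],[0,0,0]]}}

```text
clock: 8.95
position: [0.5516, 0.2967, 0.1858]
tool_rot: [-3.135, -0.587, 0.02]
force: [-0.5, 0.1, -0.2]
grip_width: 0.0719
```

```bash
python3 - <<'E'
from h import *
c=calibration('wrist');snap('wrist','w3')
s=bot.observe();print(s['position'],s['tool_rot'],s['qpos'],s['grip_width'])
plan(grip(.2354))
# predicted plaque face corners
t=np.radians(35);u=np.array([np.cos(t),0,np.sin(t)]);n=np.array([-np.sin(t),0,np.cos(t)])
L=L0+ey*(.2354-L0[1])
for a,b in((.065,.028),(.065,-.028),(-.065,-.028),(-.065,.028)):
    print(np.round(proj('wrist',L+Ro.from_euler('z',YR).apply((-.038+a)*u+.016*n+[0,b,0]),c),1))
E
```

```text
[0.55159106 0.29689097 0.18582228] [-3.13472675 -0.58733314  0.0205587 ] [-1.45323254  0.64638982  0.93838344  2.11789177 -0.83945108  0.18108293
 -1.49964151] 0.0717448868168898
rot rows 1 [-0.003   0.0075  0.0012]
   dp rows 3 [-0.0006  0.0265  0.0523]
[378.1  67.5]
[472.6  67.7]
[448.3 269.7]
[368.3 269.1]
```

View pics/w3.png

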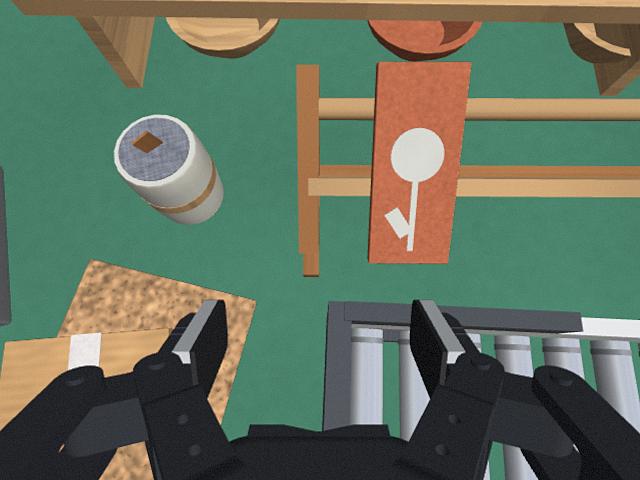

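```bash
python3 - <<'E'
from h import *
p=bot.observe()['position'];q=[.58,.234,.24]
plan((q,Rp(0.0,1.0)),(q,Rp(0,2.0)),(q,Rp(np.radians(10),np.pi)))
E
```

```text
rot rows 7 [ 0.013  -0.0246 -0.0438]
   dp rows 2 [-0.0241  0.0358 -0.0339]
rot rows 6 [ 0.      0.     -0.0531]
   dp rows 0 [0. 0. 0.]
rot rows 7 [-0.0045 -0.0071 -0.0518]
   dp rows 0 [0. 0. 0.]
```

Call:
{"op": "move_arm", "data": {"jaw": [40,40,40,40,40,40,40,40,40], "dp": [[0,0,-0.03],[0,0,-0.03],[0,0,0],[0,0,0],[0,0,0],[0,0,0],[0,0,0],[0,0,0],[0,0,0]], "rotation": [[0,0,0],[0.013,-0.0246,-0.0438],[0.013,-0.0246,-0.0438],[0.013,-0.0246,-0.0438],[0.013,-0.0246,-0.0438],[0.013,-0.0246,-0.0438],[0.013,-0.0246,-0.0438],[0.013,-0.0246,-0.0438],[0,0,0]]}}

```text
clock: 10.12
position: [0.526, 0.2949, 0.2254]
tool_rot: [3.139, 0.002, 1.014]
force: [-0.5, -0.1, -0.2]
grip_width: 0.0719
```

Call:
{"op": "move_arm", "data": {"jaw": [40,40,40,40,40,40], "dp": [[0,0,0],[0,0,0],[0,0,0],[0,0,0],[0,0,0],[0,0,0]], "rotation": [[0,0,-0.053],[0,0,-0.053],[0,0,-0.053],[0,0,-0.053],[0,0,-0.053],[0,0,-0.053]]}}

```text
clock: 10.88
position: [0.5248, 0.295, 0.2256]
tool_rot: [3.14, 0.002, 2.016]
force: [-0.2, 0.1, -0.2]
grip_width: 0.0718
```

Call:
{"op": "move_arm", "data": {"jaw": [40,40,40,40,40,40,40,40,40], "dp": [[0,0,0],[0,0,0],[0,0,0],[0,0,0],[0,0,0],[0,0,0],[0,0,0],[0,0,0],[0,0,0]], "rotation": [[-0.0045,-0.0071,-0.0518],[-0.0045,-0.0071,-0.0518],[-0.0045,-0.0071,-0.0518],[-0.0045,-0.0071,-0.0518],[-0.0045,-0.0071,-0.0518],[-0.0045,-0.0071,-0.0518],[-0.0045,-0.0071,-0.0518],[0,0,0],[0,0,0]]}}

```text
clock: 12.0
position: [0.525, 0.2952, 0.2256]
tool_rot: [-3.141, 0.175, -3.132]
force: [-1.0, -0.3, -0.1]
grip_width: 0.0725
```

```bash
python3 - <<'E'
from h import *
s=bot.observe();print(s['position'],s['tool_rot'],s['qpos'],s['grip_width'])
R=Rp(np.radians(10),np.pi)
p=grip(.2354,s=-.038,depth=.013)[0]
n=R.apply([0,0,1])
print(p); plan((p-.11*n,R),(p,R))
E
```

```text
[0.52500775 0.29518062 0.22559206] [-3.14089221  0.17496065 -3.13206442] [-0.82531466  0.42729258  0.21086081  1.81267839  0.02358082  0.76873812
  0.92539102] 0.07248626447094475
[0.62502351 0.23440322 0.08317946]
rot rows 1 [-0.0006  0.0001 -0.002 ]
   dp rows 2 [-0.0455 -0.039   0.0297]
   dp rows 3 [-0.     -0.      0.0458]
```

```bash
python3 - <<'E'
from h import *
R=Rp(np.radians(25),np.pi)
p=grip(.2354,s=-.038,depth=.013)[0]
n=R.apply([0,0,1])
print(p); plan((p-.10*n,R),(p,R))
E
```

```text
[0.62502351 0.23440322 0.08317946]
rot rows 2 [-0.0004 -0.0416 -0.0009]
   dp rows 2 [-0.0185 -0.039   0.0443]
   dp rows 2 [-0.      0.      0.0625]
```

Call:
{"op": "move_arm", "data": {"jaw": [40,40,40,40,40,40], "dp": [[0,0,0],[0,0,0],[-0.0185,-0.039,0.0443],[-0.0185,-0.039,0.0443],[0,0,0],[0,0,0]], "rotation": [[-0.0004,-0.0416,-0.001],[-0.0004,-0.0416,-0.001],[0,0,0],[0,0,0],[0,0,0],[0,0,0]]}}

```text
clock: 12.75
position: [0.5832, 0.2339, 0.1737]
tool_rot: [-3.141, 0.436, -3.123]
force: [-0.7, -0.4, 0.9]
grip_width: 0.072
```

```bash
python3 - <<'E'
from h import *
s=bot.observe();print(s['position'],s['tool_rot'],s['qpos'],s['grip_width'])
R=Rp(np.radians(25),np.pi)
p=grip(.2354,s=-.038,depth=.013)[0]
n=R.apply([0,0,1])
plan((p-.02*n,R),(p,R))
E
```

```text
[0.5832445  0.23394946 0.17371906] [-3.14145093  0.43584392 -3.12298369] [-0.84511042  0.47577829  0.32730903  2.01658635  0.2635521   0.30788599
  0.77263126] 0.07198027020769084
   dp rows 2 [ 0.0002 -0.0001  0.0498]
   dp rows 1 [0.    0.    0.025]
```

Call:
{"op": "move_arm", "data": {"jaw": [40,40,40,40,40], "dp": [[0,0,0.05],[0,0,0.05],[0,0,0.0125],[0,0,0.0125],[0,0,0]], "rotation": [[0,0,0],[0,0,0],[0,0,0],[0,0,0],[0,0,0]]}}

```text
clock: 13.38
position: [0.6252, 0.2355, 0.0831]
tool_rot: [-3.141, 0.436, -3.12]
force: [0.9, 0.1, -0.5]
grip_width: 0.0724
```

```bash
python3 - <<'E'
from h import *
s=bot.observe();print(s['position'],s['tool_rot'],s['qpos'],s['force'])
snap('wrist','w4')
E
```

```text
[0.62518202 0.23549461 0.08308442] [-3.14129675  0.43574081 -3.12036061] [-0.72423965  0.66972243  0.23413968  1.96296753  0.48594669  0.16465929
  0.55922895] [ 0.92552224  0.06276953 -0.4635962 ]
```

View pics/w4.png

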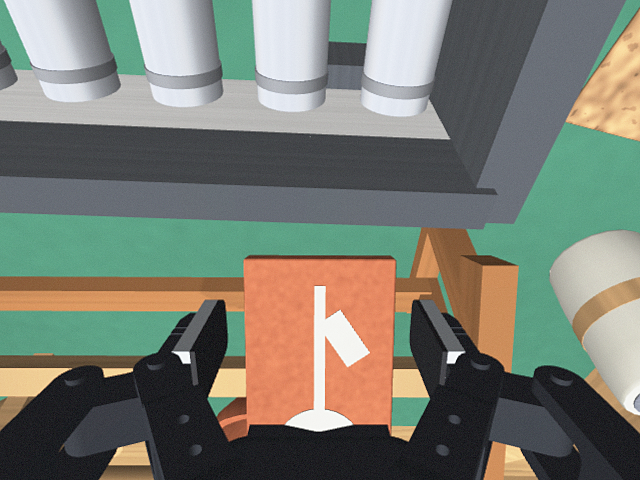

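Call:
{"op": "move_arm", "data": {"jaw": [255,255,255,255,255], "dp": [[0,0,0],[0,0,0],[0,0,0],[0,0,0],[0,0,0]], "rotation": [[0,0,0],[0,0,0],[0,0,0],[0,0,0],[0,0,0]], "squeeze": 70}}

```text
clock: 14.05
position: [0.6252, 0.2352, 0.084]
tool_rot: [-3.141, 0.437, -3.12]
force: [-6.1, -0.8, 9.0]
grip_width: 0.0543
```

```bash
cat >> h.py <<'E'
def swing(deg,n,y):
    s=bot.observe();R=Ro.from_euler('xyz',s['tool_rot']);L=L0+ey*(y-L0[1])
    r=R.inv().apply(L-s['position'])
    w=R.inv().apply(ey)*np.radians(deg)/n   # +: about rack y, lower (-x) end up
    dR=Ro.from_rotvec(w); d=-(dR.as_matrix()-np.eye(3))@r
    print('swing rows',n,'dp',np.round(d/.8,4),'rot',np.round(w/np.pi,4))
    Rn=Ro.from_rotvec(ey*np.radians(deg))*R; return L-Rn.apply(r),Rn
E
python3 - <<'E'
from h import *
s=bot.observe();print(s['position'],s['tool_rot'],s['force'],s['grip_width'])
p,R=swing(31,8,.2354);print(s['position'],p,R.apply([0,0,1]))
plan((p+[0,0,.07],R),start=(p,R))
E
```

```text
[0.62519714 0.23524717 0.08400014] [-3.14136976  0.43654563 -3.12009595] [-6.1342256  -0.84577332  8.96280394] 0.05431891746590701
swing rows 8 dp [ 0.001   0.     -0.0063] rot [-0.0001  0.0215  0.    ]
[0.62519714 0.23524717 0.08400014] [0.61127981 0.23502726 0.12180934] [-1.04342613e-01  5.37251207e-04 -9.94541266e-01]
   dp rows 2 [ 0.0046  0.0001 -0.0435]
```

Call:
{"op": "move_arm", "data": {"jaw": [255,255,255,255,255,255,255,255,255], "dp": [[0.001,0,-0.0063],[0.001,0,-0.0063],[0.001,0,-0.0063],[0.001,0,-0.0063],[0.001,0,-0.0063],[0.001,0,-0.0063],[0.001,0,-0.0063],[0.001,0,-0.0063],[0,0,0]], "rotation": [[0,0.0215,0],[0,0.0215,0],[0,0.0215,0],[0,0.0215,0],[0,0.0215,0],[0,0.0215,0],[0,0.0215,0],[0,0.0215,0],[0,0,0]]}}

```text
clock: 15.18
position: [0.6121, 0.2349, 0.1215]
tool_rot: [3.141, -0.104, -3.121]
force: [2.7, 0.3, 5.3]
grip_width: 0.0544
```

```bash
python3 - <<'E'
from h import *
s=bot.observe();print(s['position'],s['tool_rot'],s['force'],s['moment'],s['grip_width'])
snap('scene','s2',(380,200,540,320),5)
E
```

```text
[0.61209999 0.23489014 0.12145073] [ 3.1409134  -0.1035508  -3.12074156] [2.69837942 0.31418501 5.27776873] [-0.02286202 -0.98221506  0.00467725] 0.05436663701890136
```

View pics/s2.png

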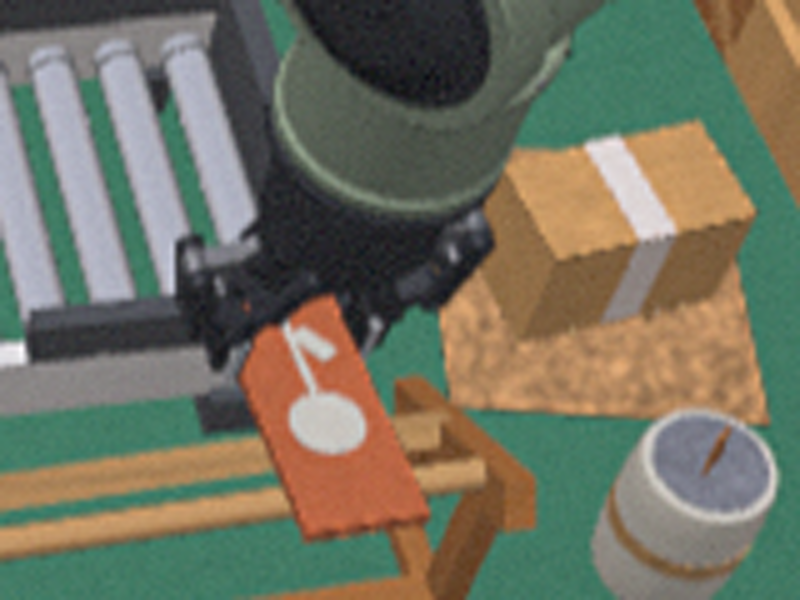

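Call:
{"op": "move_arm", "data": {"jaw": [255,255,255,255,255,255,255], "dp": [[-0.004,0,0],[0.0023,0,-0.022],[0.0023,0,-0.022],[0.0046,0,-0.0435],[0.0046,0,-0.0435],[0,0,0],[0,0,0]], "rotation": [[0,0,0],[0,0,0],[0,0,0],[0,0,0],[0,0,0],[0,0,0],[0,0,0]]}}

```text
clock: 16.1
position: [0.6141, 0.2345, 0.2261]
tool_rot: [-3.141, -0.104, -3.12]
force: [0.2, 0.2, -2.6]
grip_width: 0.0539
```

```bash
python3 - <<'E'
from h import *
s=bot.observe();print(s['position'],s['tool_rot'],s['force'],s['moment'],s['grip_width'],s['qpos'])
snap('wrist','w5');snap('top','top5')
a=cv2.imread('pics/w5.png');b=cv2.imread('pics/top5.png')[130:300,115:445]
b=cv2.resize(b,(640,330));cv2.imwrite('pics/m5.png',cv2.resize(np.vstack([a[150:400],b]),None,fx=1,fy=1))
E
```

```text
[0.61411282 0.23450941 0.2261142 ] [-3.14057433 -0.10435707 -3.12045672] [ 0.23674543  0.15776523 -2.63462862] [-0.01406108 -0.0608235  -0.00873258] 0.05392362514996606 [-0.26367686  0.64628279 -0.28357764  1.40548485  0.13081215  1.20629426
  1.03916888]
```

View pics/m5.png

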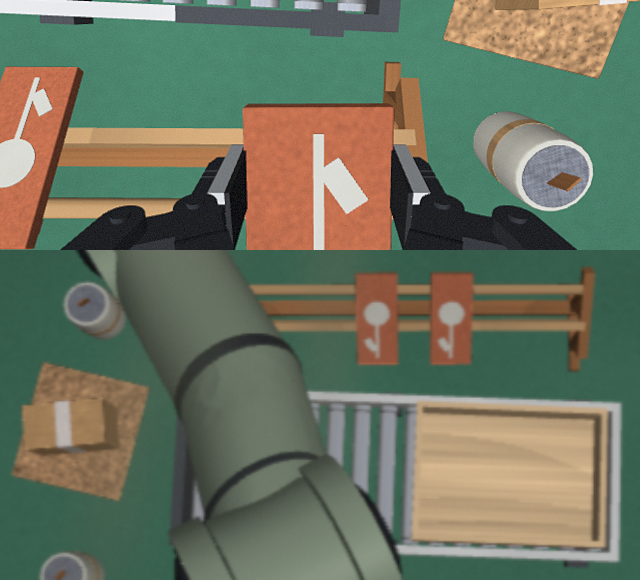

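```bash
cat >> h.py <<'E'
def Rc(tilt): return Ro.from_euler('z',-.026)*Rt(np.pi,tilt)
E
python3 - <<'E'
from h import *
R=Rc(np.radians(-6));c=[.417,-.114]
plan(([*c,.226],R),([*c,.15],R),([*c,.074],R))
cc=calibration('top')
h=lambda x,y,z:pix('top',(115+x*330/640,130+(y-250)*170/330),z,cc)
print('mat',np.mean([h(*q,.005) for q in((42,365),(148,387),(120,498),(13,470))],0),'carton',[np.round(h(*q,.08),3) for q in((22,403),(104,400),(25,450),(106,448))])
E
```

```text
rot rows 1 [-0.002  -0.0003  0.0149]
   dp rows 8 [ 0.0292 -0.0552  0.003 ]
   dp rows 2 [-0.005  -0.      0.0472]
   dp rows 2 [-0.005  -0.      0.0472]
mat [0.51138523 0.44942435 0.005     ] carton [array([0.538, 0.508, 0.08 ]), array([0.543, 0.396, 0.08 ]), array([0.473, 0.501, 0.08 ]), array([0.477, 0.39 , 0.08 ])]
```

Call:
{"op": "move_arm", "data": {"jaw": [255,255,255,255,255,255,255,255,255,255], "dp": [[0.0292,-0.0552,0.003],[0.0292,-0.0552,0.003],[0.0292,-0.0552,0.003],[0.0292,-0.0552,0.003],[0.0292,-0.0552,0.003],[0.0292,-0.0552,0.003],[0.0292,-0.0552,0.003],[0.0292,-0.0552,0.003],[0,0,0],[0,0,0]], "rotation": [[-0.002,0,0.0149],[0,0,0],[0,0,0],[0,0,0],[0,0,0],[0,0,0],[0,0,0],[0,0,0],[0,0,0],[0,0,0]]}}

```text
clock: 17.45
position: [0.4195, -0.1145, 0.226]
tool_rot: [3.141, -0.105, 3.116]
force: [0.6, 0.4, -1.4]
grip_width: 0.0538
```

```bash
python3 - <<'E'
from h import *
s=bot.observe();print(s['position'],s['tool_rot'],s['force'],s['grip_width'],s['qpos'])
R=Rc(np.radians(-6));c=[.417,-.114]
plan(([*c,.11],R),([*c,.072],R))
E
```

```text
[ 0.41951624 -0.11449215  0.22602526] [ 3.1408078  -0.10484075  3.11550534] [ 0.62105708  0.37648083 -1.38754268] 0.053837614396550715 [ 0.2992359   0.28913338 -0.2146073   1.99776127  0.08099432  0.96740406
  1.5852375 ]
   dp rows 3 [-0.004   0.0002  0.0482]
   dp rows 1 [-0.005  -0.      0.0472]
```

Call:
{"op": "move_arm", "data": {"jaw": [255,255,255,255,255,255,255], "dp": [[-0.004,0,0.048],[-0.004,0,0.048],[-0.004,0,0.048],[-0.0025,0,0.02],[-0.0015,0,0.015],[-0.001,0,0.01],[0,0,0]], "rotation": [[0,0,0],[0,0,0],[0,0,0],[0,0,0],[0,0,0],[0,0,0],[0,0,0]]}}

```text
clock: 18.32
position: [0.4173, -0.1145, 0.0743]
tool_rot: [3.141, -0.105, 3.116]
force: [-0.1, -0.2, -0.5]
grip_width: 0.0539
```

```bash
python3 - <<'E'
from h import *
s=bot.observe();print(s['position'],s['tool_rot'],s['force'],s['grip_width'],s['qpos'])
snap('wrist','w6')
E
```

```text
[ 0.41730969 -0.11446809  0.07430942] [ 3.14108493 -0.10479103  3.11595308] [-0.1397806  -0.15207562 -0.53587812] 0.053886712568376384 [ 0.25882765  0.53954386 -0.17560443  2.12558554  0.17439568  0.59532404
  1.4982095 ]
```

View pics/w6.png

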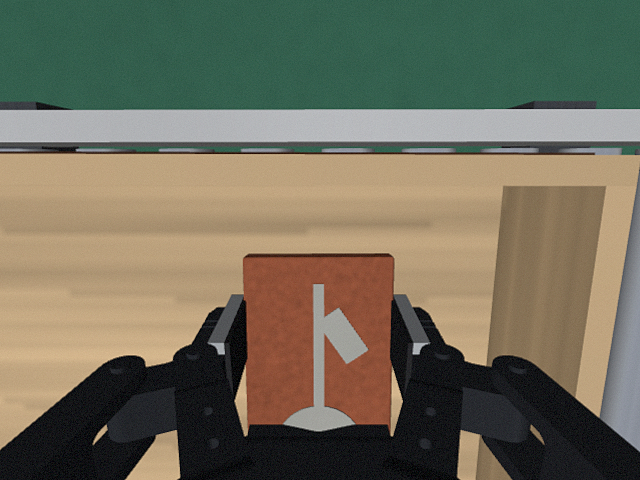

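Call:
{"op": "move_arm", "data": {"jaw": [255,255,40,40,40,40,40,40,40,40], "dp": [[0,0,0.004],[0,0,0],[0,0,0],[0,0,0],[0,0,0],[0,0,-0.02],[0,0,-0.06],[0,0,-0.06],[0,0,-0.06],[0,0,-0.03]], "rotation": [[0,0,0],[0,0,0],[0,0,0],[0,0,0],[0,0,0],[0,0,0],[0,0,0],[0,0,0],[0,0,0],[0,0,0]]}}

```text
clock: 19.62
position: [0.4368, -0.1153, 0.2567]
tool_rot: [-3.142, -0.102, 3.115]
force: [-0.2, -0.8, -1.2]
grip_width: 0.0719
```

```bash
python3 - <<'E'
from h import *
s=bot.observe();print(s['position'],s['tool_rot'],s['force'],s['grip_width'],s['qpos'])
snap('top','top7')
R=Rp(np.radians(25),np.pi)
p=grip(-.080,s=-.038,depth=.013)[0]
n=R.apply([0,0,1])
print(p);plan((s['position'],Rp(0,np.pi)),(p-.12*n,R),(p,R))
E
```

```text
[ 0.43678204 -0.11533315  0.25670554] [-3.14151039 -0.10165504  3.11544221] [-0.16037722 -0.82784314 -1.17295418] 0.07187431420556849 [ 0.30068259  0.2760215  -0.22084027  1.92362802  0.07579184  1.05123855
  1.58853055]
[ 0.63000663 -0.08095741  0.08317946]
rot rows 1 [ 0.0005 -0.0317 -0.0134]
   dp rows 1 [0.0011 0.0002 0.0022]
rot rows 3 [-0.     -0.0463 -0.    ]
   dp rows 3 [-0.0426  0.013   0.0496]
   dp rows 3 [-0.    0.    0.05]
```

```bash
python3 - <<'E'
from h import *
s=bot.observe()
R=Rp(np.radians(13),np.pi)
p=grip(-.080,s=-.038,depth=.013)[0]
n=R.apply([0,0,1])
plan((p-.12*n,R),(p,R))
E
```

```text
rot rows 2 [-0.0005 -0.0519 -0.0067]
   dp rows 4 [-0.0464  0.0098  0.0294]
   dp rows 3 [-0.    0.    0.05]
```

Call:
{"op": "move_arm", "data": {"jaw": [40,40,40,40,40,40,40,40], "dp": [[0,0,0],[0,0,0],[-0.0464,0.0098,0.0294],[-0.0464,0.0098,0.0294],[-0.0464,0.0098,0.0294],[-0.0464,0.0098,0.0294],[0,0,0],[0,0,0]], "rotation": [[0,-0.0519,-0.0067],[0,-0.0519,-0.0067],[0,0,0],[0,0,0],[0,0,0],[0,0,0],[0,0,0],[0,0,0]]}}

```text
clock: 20.68
position: [0.6004, -0.0815, 0.1947]
tool_rot: [-3.139, 0.221, -3.125]
force: [-0.3, -0.2, 0.3]
grip_width: 0.0722
```

```bash
python3 - <<'E'
from h import *
c=calibration('wrist');snap('wrist','w8');snap('top','top8')
s=bot.observe();print(s['position'],s['tool_rot'],s['qpos'])
R=Rp(np.radians(13),np.pi)
p=grip(-.080,s=-.038,depth=.013)[0]
plan((p,R))
a=cv2.imread('pics/w8.png');b=cv2.imread('pics/top7.png')[190:300,190:445]
cv2.imwrite('pics/m8.png',np.vstack([cv2.resize(a,(480,360)),cv2.resize(b,(480,207))]))
t=np.radians(35);u=np.array([np.cos(t),0,np.sin(t)]);n=np.array([-np.sin(t),0,np.cos(t)])
L=L0+ey*(-.08-L0[1])
for a,b in((.0,.028),(.0,-.028),(-.065,-.028),(-.065,.028)):
    print(np.round(.75*proj('wrist',L+Ro.from_euler('z',YR).apply((-.038+a)*u+.016*n+[0,b,0]),c),1))
E
```

```text
[ 0.60045871 -0.08186677  0.19543874] [-3.1391799   0.22170495 -3.12588779] [ 0.20823648  0.43988031 -0.21857771  1.87494069  0.15033769  0.61877896
  1.49338113]
rot rows 1 [-0.0008 -0.0017 -0.    ]
   dp rows 3 [-0.0015  0.0002  0.0483]
[272.6 219.1]
[207.9 219. ]
[208.7 145.1]
[271.9 145.1]
```

View pics/m8.png

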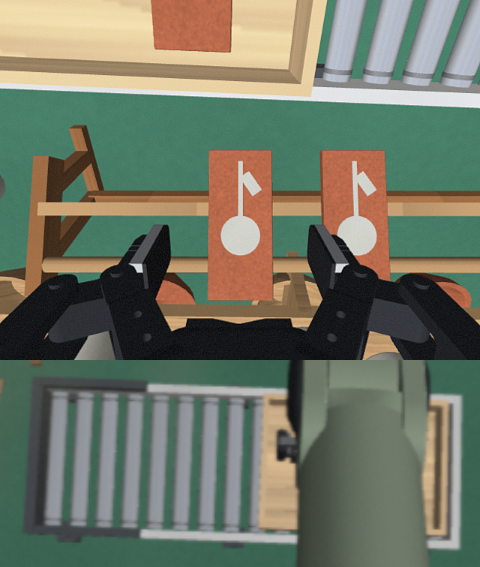

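Call:
{"op": "move_arm", "data": {"jaw": [40,40,40,40,40,255,255,255,255,255], "dp": [[-0.003,0,0.05],[-0.003,0,0.05],[-0.002,0,0.03],[0,0,0.015],[0,0,0],[0,0,0],[0,0,0],[0,0,0],[0,0,0],[0,0,0]], "rotation": [[0,0,0],[0,0,0],[0,0,0],[0,0,0],[0,0,0],[0,0,0],[0,0,0],[0,0,0],[0,0,0],[0,0,0]]}}

```text
clock: 22.02
position: [0.633, -0.0813, 0.0849]
tool_rot: [-3.139, 0.223, -3.125]
force: [-5.1, 1.4, 8.1]
grip_width: 0.0542
```

```bash
python3 - <<'E'
from h import *
s=bot.observe();print(s['position'],s['tool_rot'],s['force'],s['grip_width'],s['qpos'])
p,R=swing(31,8,-.08);print(p,R.apply([0,0,1]))
plan((p+[0,0,.10],R),start=(p,R))
E
```

```text
[ 0.63301224 -0.08128589  0.08487737] [-3.13914222  0.22303673 -3.12536187] [-5.14125949  1.36552748  8.12685663] 0.054216676614441205 [ 0.15569338  0.64191228 -0.16199689  1.86790189  0.21465734  0.42289443
  1.43671195]
swing rows 8 dp [ 0.0023 -0.     -0.0057] rot [-0.      0.0215 -0.0001]
[ 0.61914491 -0.08150502  0.12111241] [-0.31260396 -0.007295   -0.94985554]
   dp rows 2 [ 0.0195 -0.0001 -0.0594]
```

Call:
{"op": "move_arm", "data": {"jaw": [255,255,255,255,255,255,255,255,255], "dp": [[0.0023,0,-0.0057],[0.0023,0,-0.0057],[0.0023,0,-0.0057],[0.0023,0,-0.0057],[0.0023,0,-0.0057],[0.0023,0,-0.0057],[0.0023,0,-0.0057],[0.0023,0,-0.0057],[0,0,0]], "rotation": [[0,0.0215,0],[0,0.0215,0],[0,0.0215,0],[0,0.0215,0],[0,0.0215,0],[0,0.0215,0],[0,0.0215,0],[0,0.0215,0],[0,0,0]]}}

```text
clock: 23.15
position: [0.6197, -0.0813, 0.1205]
tool_rot: [-3.139, -0.317, -3.127]
force: [1.6, -0.2, 5.9]
grip_width: 0.0543
```

Call:
{"op": "move_arm", "data": {"jaw": [255,255,255,255,255,255], "dp": [[-0.0036,0,-0.0012],[0.01,0,-0.03],[0.01,0,-0.03],[0.0195,0,-0.0594],[0,0,0],[0,0,0]], "rotation": [[0,0,0],[0,0,0],[0,0,0],[0,0,0],[0,0,0],[0,0,0]]}}

```text
clock: 23.9
position: [0.6215, -0.0811, 0.2201]
tool_rot: [-3.139, -0.318, -3.127]
force: [-0.3, -0.5, -2.9]
grip_width: 0.0542
```

```bash
python3 - <<'E'
from h import *
s=bot.observe();print(s['position'],s['tool_rot'],s['force'],s['moment'],s['grip_width'],s['qpos'])
snap('top','top9')
R=Rc(np.radians(-18));c=[.417,-.204]
plan(([*c,.226],R),([*c,.11],R),([*c,.074],R))
b=cv2.imread('pics/top9.png')[190:300,190:445]
d=cv2.absdiff(b,cv2.imread('pics/top0.png')[190:300,190:445]).max(2);print((d>40).mean(0).round(1)[::15])
E
```

```text
[ 0.62146269 -0.08111992  0.22006998] [-3.13937539 -0.31811443 -3.12658639] [-0.31027809 -0.46346188 -2.91746805] [ 0.00748682 -0.41880734 -0.00337442] 0.0542005519628346 [ 0.12447402  0.72277764 -0.17383649  1.30554925  0.11472432  1.44186054
  1.52806345]
rot rows 1 [-0.0047 -0.0017  0.0124]
   dp rows 5 [ 0.0483 -0.032   0.014 ]
   dp rows 3 [-0.0149 -0.      0.046 ]
   dp rows 1 [-0.0139 -0.      0.0428]
[0.  0.  0.  0.2 0.2 0.2 0.  0.  0.6 0.3 0.8 0.9 0.9 0.9 0.6 0.  0. ]
```

Call:
{"op": "move_arm", "data": {"jaw": [255,255,255,255,255,255,255], "dp": [[0.0483,-0.032,0.014],[0.0483,-0.032,0.014],[0.0483,-0.032,0.014],[0.0483,-0.032,0.014],[0.0483,-0.032,0.014],[0,0,0],[0,0,0]], "rotation": [[-0.0047,-0.0017,0.0124],[0,0,0],[0,0,0],[0,0,0],[0,0,0],[0,0,0],[0,0,0]]}}

```text
clock: 24.82
position: [0.4186, -0.2052, 0.2263]
tool_rot: [3.141, -0.314, 3.116]
force: [-0.4, 0.2, -2.0]
grip_width: 0.0541
```

```bash
python3 - <<'E'
from h import *
c=calibration('wrist');snap('wrist','w10')
s=bot.observe();print(s['position'],s['tool_rot'],s['force'],s['grip_width'],s['qpos'])
R=Rc(np.radians(-18));c=[.417,-.204]
plan(([*c,.11],R),([*c,.074],R))
E
```

```text
[ 0.41894934 -0.20491706  0.22624937] [ 3.14111676 -0.3136391   3.11666056] [ 0.23734495  1.19920279 -2.07719603] 0.05407187119237764 [ 0.37993082  0.44495327 -0.14382673  1.79159285  0.13556058  1.22020719
  1.71959682]
   dp rows 3 [-0.0142  0.0004  0.0463]
   dp rows 1 [-0.0139 -0.      0.0428]
```

View pics/w10.png

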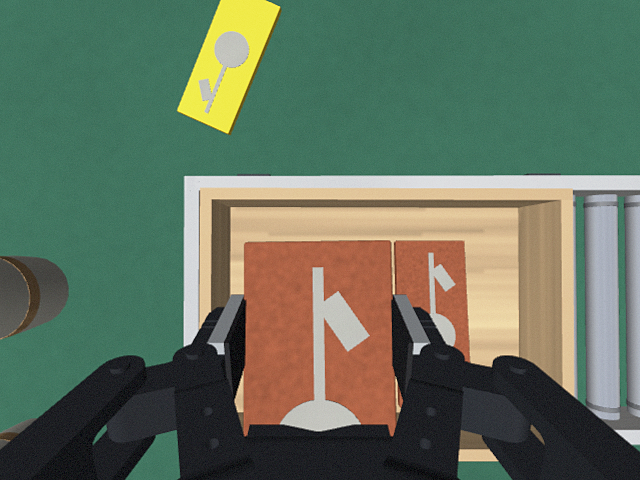

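Call:
{"op": "move_arm", "data": {"jaw": [255,255,255,255,255,255,255], "dp": [[-0.0142,0,0.0463],[-0.0142,0,0.0463],[-0.0142,0,0.0463],[-0.0065,0,0.02],[-0.0032,0,0.01],[-0.003,0,0.0085],[0,0,0]], "rotation": [[0,0,0],[0,0,0],[0,0,0],[0,0,0],[0,0,0],[0,0,0],[0,0,0]]}}

```text
clock: 25.75
position: [0.4172, -0.2055, 0.0784]
tool_rot: [-3.141, -0.313, 3.116]
force: [0.2, -0.1, -1.3]
grip_width: 0.0541
```

```bash
python3 - <<'E'
from h import *
s=bot.observe();print(s['position'],s['tool_rot'],s['force'],s['grip_width'],s['qpos'])
E
```

```text
[ 0.4171551  -0.20548464  0.07835456] [-3.14131969 -0.31294051  3.11568853] [ 0.15881975 -0.14738217 -1.30934579] 0.054092698698891495 [ 0.3684218   0.65452815 -0.12917534  1.89602425  0.18816756  0.91082647
  1.65939876]
```

Call:
{"op": "move_arm", "data": {"jaw": [255,255,40,40,40,40,40,40,40,40], "dp": [[-0.0013,0,0.0038],[0,0,0],[0,0,0],[0,0,0],[0,0,0],[0.0062,0,-0.019],[0.0195,0,-0.0594],[0.0195,0,-0.0594],[0.0195,0,-0.0594],[0,0,0]], "rotation": [[0,0,0],[0,0,0],[0,0,0],[0,0,0],[0,0,0],[0,0,0],[0,0,0],[0,0,0],[0,0,0],[0,0,0]]}}

```text
clock: 27.0
position: [0.4176, -0.2058, 0.2449]
tool_rot: [-3.14, -0.307, 3.115]
force: [0.1, -0.1, -0.5]
grip_width: 0.072
```

```bash
python3 - <<'E'
from h import *
s=bot.observe();print(s['position'],s['tool_rot'],s['force'],s['grip_width'],s['qpos'])
R=Rp(np.radians(13),np.pi)
p=grip(.0203,s=-.038,depth=.013)[0]+[.003,0,0]
n=R.apply([0,0,1])
print(p);plan((p-.12*n,R),(p,R))
E
```

```text
[ 0.41761513 -0.20580038  0.24494508] [-3.1395151  -0.307225    3.11482881] [ 0.1352569  -0.05426148 -0.47488893] 0.07198380756788754 [ 0.38355015  0.41789589 -0.14493875  1.7790575   0.13200162  1.25239088
  1.72584685]
[0.63142195 0.01933007 0.08317946]
rot rows 4 [-0.     -0.0425 -0.0034]
   dp rows 6 [-0.0365  0.0462  0.018 ]
   dp rows 3 [-0.   -0.    0.05]
```

Call:
{"op": "move_arm", "data": {"jaw": [40,40,40,40], "dp": [[0,0,0],[0,0,0],[0,0,0],[0,0,0]], "rotation": [[0,-0.0425,-0.0034],[0,-0.0425,-0.0034],[0,-0.0425,-0.0034],[0,-0.0425,-0.0034]]}}

```text
clock: 27.5
position: [0.4161, -0.2054, 0.2414]
tool_rot: [3.141, 0.225, -3.125]
force: [1.0, -0.2, -0.4]
grip_width: 0.0717
```

Call:
{"op": "move_arm", "data": {"jaw": [40,40,40,40,40,40,40,40], "dp": [[-0.0365,0.0462,0.018],[-0.0365,0.0462,0.018],[-0.0365,0.0462,0.018],[-0.0365,0.0462,0.018],[-0.0365,0.0462,0.018],[-0.0365,0.0462,0.018],[0,0,0],[0,0,0]], "rotation": [[0,0,0],[0,0,0],[0,0,0],[0,0,0],[0,0,0],[0,0,0],[0,0,0],[0,0,0]]}}

```text
clock: 28.5
position: [0.602, 0.0192, 0.1952]
tool_rot: [3.14, 0.22, -3.125]
force: [-0.3, -0.1, -0.3]
grip_width: 0.0716
```

```bash
python3 - <<'E'
from h import *
c=calibration('wrist');snap('wrist','w11')
s=bot.observe();print(s['position'],s['tool_rot'],s['force'],s['grip_width'],s['qpos'])
R=Rp(np.radians(13),np.pi)
p=grip(.0203,s=-.038,depth=.013)[0]+[.003,0,0]
plan((p,R))
t=np.radians(35);u=np.array([np.cos(t),0,np.sin(t)]);n=np.array([-np.sin(t),0,np.cos(t)])
L=L0+ey*(.0203-L0[1])
for a,b in((.0,.028),(.0,-.028),(-.065,-.028),(-.065,.028)):
    print(np.round(proj('wrist',L+Ro.from_euler('z',YR).apply((-.038+a)*u+.016*n+[0,b,0]),c),1))
im=cv2.imread('pics/w11.png');m=(im[...,2].astype(int)-im[...,1]>70)
print([ (r,np.where(m[r,200:440])[0][[0,-1]]+200) for r in(215,235,250)])
E
```

```text
[0.60198172 0.01866292 0.19538916] [ 3.14018315  0.2201902  -3.1263606 ] [-0.18288893 -0.30716824  0.60831405] 0.07193607542197485 [ 0.01055346  0.43296859 -0.20405443  1.88571288  0.20101006  0.6213624
  1.26901493]
rot rows 1 [ 0.0004 -0.0021 -0.0002]
   dp rows 3 [-0.0014  0.0001  0.0483]
[362.6 287.9]
[275.9 287.9]
[276.9 188.9]
[361.5 188.9]
[(215, array([279, 361])), (235, array([279, 361])), (250, array([278, 361]))]
```

View pics/w11.png

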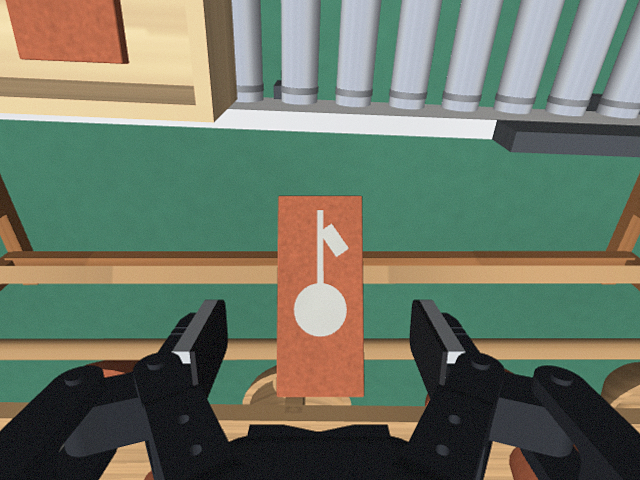

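The last plaque's lower edge is at (278–363, 196), centred between the jaws. Next I go down and grip it.

Call:
{"op": "move_arm", "data": {"jaw": [40,40,40,40,40,255,255,255,255,255], "dp": [[-0.002,0,0.05],[-0.001,0,0.05],[-0.001,0,0.03],[0,0,0.015],[0,0,0],[0,0,0],[0,0,0],[0,0,0],[0,0,0],[0,0,0]], "rotation": [[0,0,0],[0,0,0],[0,0,0],[0,0,0],[0,0,0],[0,0,0],[0,0,0],[0,0,0],[0,0,0],[0,0,0]]}}

```text
clock: 29.8
position: [0.6313, 0.02, 0.0844]
tool_rot: [3.14, 0.222, -3.126]
force: [-4.9, -1.1, 7.8]
grip_width: 0.0544
```

```bash
python3 - <<'E'
from h import *
s=bot.observe();print(s['position'],s['tool_rot'],s['force'],s['grip_width'],s['qpos'])
p,R=swing(31,8,.0203);print(p,R.apply([0,0,1]))
E
```

```text
[0.63131313 0.0199764  0.08444643] [ 3.13982166  0.2222877  -3.12597509] [-4.92012871 -1.12495932  7.75671107] 0.05444112477415937 [-0.03695637  0.63340972 -0.14144012  1.88766093  0.27315135  0.41731297
  1.20613469]
swing rows 8 dp [ 0.0023  0.     -0.0057] rot [0.     0.0215 0.    ]
[0.61723802 0.01975399 0.12079402] [-0.31338088 -0.00322084 -0.94962206]
```

Call:
{"op": "move_arm", "data": {"jaw": [255,255,255,255,255,255,255,255,255], "dp": [[0.0023,0,-0.0057],[0.0023,0,-0.0057],[0.0023,0,-0.0057],[0.0023,0,-0.0057],[0.0023,0,-0.0057],[0.0023,0,-0.0057],[0.0023,0,-0.0057],[0.0023,0,-0.0057],[0,0,0]], "rotation": [[0,0.0215,0],[0,0.0215,0],[0,0.0215,0],[0,0.0215,0],[0,0.0215,0],[0,0.0215,0],[0,0.0215,0],[0,0.0215,0],[0,0,0]]}}

```text
clock: 30.92
position: [0.6179, 0.0199, 0.1204]
tool_rot: [3.139, -0.319, -3.125]
force: [-0.2, -0.8, 7.1]
grip_width: 0.0541
```

Call:
{"op": "move_arm", "data": {"jaw": [255,255,255,255,255,255], "dp": [[-0.0036,0,-0.0012],[0.01,0,-0.03],[0.01,0,-0.03],[0.0195,0,-0.0594],[0,0,0],[0,0,0]], "rotation": [[0,0,0],[0,0,0],[0,0,0],[0,0,0],[0,0,0],[0,0,0]]}}

```text
clock: 31.68
position: [0.62, 0.0196, 0.2201]
tool_rot: [3.14, -0.319, -3.125]
force: [-0.7, -0.1, -1.4]
grip_width: 0.0542
```

```bash
python3 - <<'E'
from h import *
s=bot.observe();print(s['position'],s['tool_rot'],s['force'],s['moment'],s['grip_width'],s['qpos'])
snap('top','top12',(115,120,445,300),2.4)
R=Rc(np.radians(-18));c=[.425,-.160]
plan(([*c,.226],R),([*c,.12],R),([*c,.095],R))
E
```

```text
[0.61999017 0.01963731 0.22009818] [ 3.13965802 -0.31877878 -3.12471285] [-0.67769773 -0.05958763 -1.44901161] [-0.06733335 -0.35075779  0.00454563] 0.05417813418613947 [ 0.01995548  0.71722393 -0.23093102  1.32086608  0.0992648   1.43439144
  1.37864789]
rot rows 1 [-0.0037 -0.0019  0.013 ]
   dp rows 5 [ 0.0457 -0.0462  0.0131]
   dp rows 2 [-0.0205 -0.      0.063 ]
   dp rows 1 [-0.0097 -0.      0.0297]
```

View pics/top12.png

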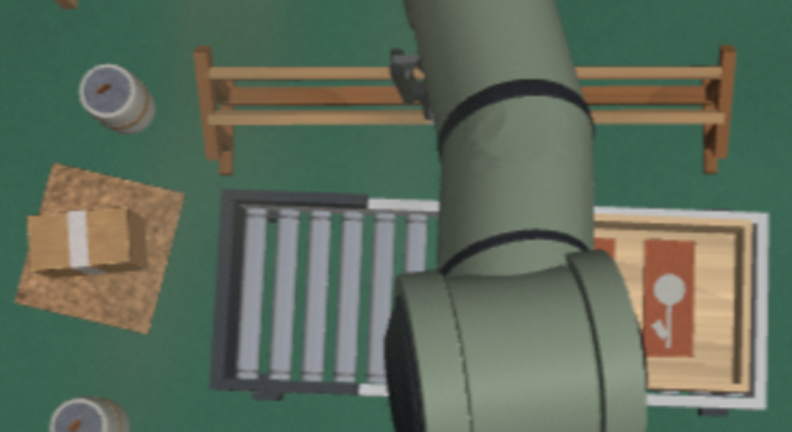

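```bash
python3 - <<'E'
from h import *
c=calibration('top')
f=lambda x,y,z:np.round(pix('top',(115+x/2.4,120+y/2.4),z,c),4)
print('C',f(645,240,.088),f(693,240,.088),f(693,356,.078),'A right',f(614,238,.088),'crate right rim outer',f(754,215,.122),f(750,395,.122))
E
```

```text
C [ 0.5153 -0.1777  0.088 ] [ 0.516  -0.2309  0.088 ] [ 0.3881 -0.2319  0.078 ] A right [ 0.5171 -0.1433  0.088 ] crate right rim outer [ 0.5395 -0.2922  0.122 ] [ 0.3451 -0.2861  0.122 ]
```

Call:
{"op": "move_arm", "data": {"jaw": [255,255,255,255,255,255,255], "dp": [[0.0457,-0.0462,0.0131],[0.0457,-0.0462,0.0131],[0.0457,-0.0462,0.0131],[0.0457,-0.0462,0.0131],[0.0457,-0.0462,0.0131],[0,0,0],[0,0,0]], "rotation": [[-0.0037,-0.0019,0.013],[0,0,0],[0,0,0],[0,0,0],[0,0,0],[0,0,0],[0,0,0]]}}

```text
clock: 32.6
position: [0.427, -0.1613, 0.2261]
tool_rot: [3.141, -0.314, 3.116]
force: [0.0, 0.2, -1.7]
grip_width: 0.0541
```

```bash
python3 - <<'E'
from h import *
s=bot.observe();print(s['position'],s['tool_rot'],s['force'],s['grip_width'],s['qpos'])
R=Rc(np.radians(-18));c=[.425,-.160]
plan(([*c,.12],R),([*c,.095],R))
E
```

```text
[ 0.4269651  -0.16132099  0.22614128] [ 3.14089941 -0.3139132   3.11571136] [ 0.04695068  0.15466889 -1.66575521] 0.05410091727946573 [ 0.33572204  0.43684998 -0.1905613   1.80750174  0.12546189  1.21998121
  1.63295364]
   dp rows 2 [-0.0193  0.0008  0.0635]
   dp rows 1 [-0.0097 -0.      0.0297]
```

Call:
{"op": "move_arm", "data": {"jaw": [255,255,255,255,255], "dp": [[-0.0193,0.001,0.0635],[-0.0193,0.001,0.0635],[-0.008,0,0.025],[-0.0018,0,0.006],[0,0,0]], "rotation": [[0,0,0],[0,0,0],[0,0,0],[0,0,0],[0,0,0]]}}

```text
clock: 33.22
position: [0.4253, -0.1595, 0.0945]
tool_rot: [3.141, -0.313, 3.116]
force: [-0.1, 0.7, -0.8]
grip_width: 0.054
```

Call:
{"op": "move_arm", "data": {"jaw": [255,255], "dp": [[-0.0018,0,0.006],[0,0,0]], "rotation": [[0,0,0],[0,0,0]]}}

```text
clock: 33.48
position: [0.4249, -0.16, 0.0896]
tool_rot: [3.142, -0.313, 3.116]
force: [0.7, -0.6, -1.0]
grip_width: 0.0541
```

Call:
{"op": "move_arm", "data": {"jaw": [255,255,40,40,40,40,40,40,40,40], "dp": [[-0.001,0,0.0025],[0,0,0],[0,0,0],[0,0,0],[0,0,0],[0.0062,0,-0.019],[0.0195,0,-0.0594],[0.0195,0,-0.0594],[0.0195,0,-0.0594],[0,0,0]], "rotation": [[0,0,0],[0,0,0],[0,0,0],[0,0,0],[0,0,0],[0,0,0],[0,0,0],[0,0,0],[0,0,0],[0,0,0]]}}

```text
clock: 34.72
position: [0.4255, -0.1602, 0.2572]
tool_rot: [-3.14, -0.307, 3.115]
force: [-0.1, -0.2, -0.5]
grip_width: 0.0722
```

```bash
python3 - <<'E'
from h import *
s=bot.observe();print(s['position'],s['tool_rot'],s['force'],s['grip_width'],s['qpos'])
snap('wrist','w13');snap('scene','s13',(180,180,330,310),1)
a=cv2.imread('pics/w13.png');b=cv2.imread('pics/s13.png')
cv2.imwrite('pics/m13.png',np.hstack([cv2.resize(a[140:],(420,223)),cv2.resize(b,(380,329))[:223]]) if 0 else np.vstack([cv2.resize(a[120:],(560,315)),cv2.resize(b[:,:],(560,485))[90:375]]))
E
```

```text
[ 0.42549488 -0.16023001  0.25718081] [-3.14026463 -0.30739722  3.11482746] [-0.11810633 -0.18537023 -0.47558502] 0.0721874315168189 [ 0.3379862   0.3944511  -0.19368141  1.78300366  0.11673873  1.27910008
  1.64071732]
```

View pics/m13.png

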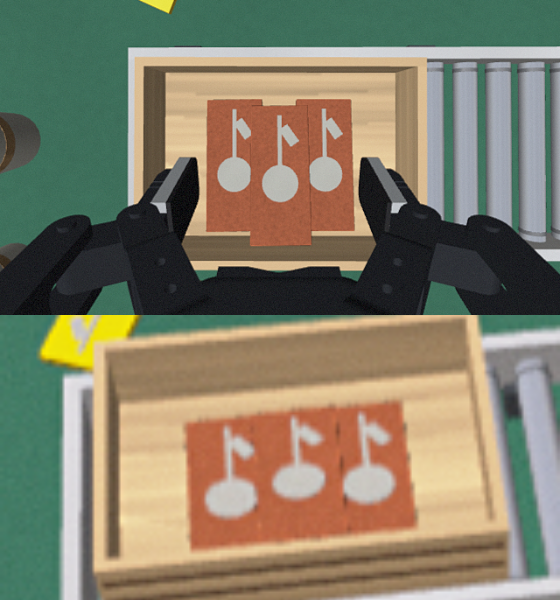

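```bash
python3 - <<'E'
from h import *
R=Rc(0)
plan(([.44,-.335,.24],R),([.44,-.335,.087],R))
E
```

```text
rot rows 2 [-0.     -0.0497 -0.    ]
   dp rows 4 [-0.0064 -0.0546  0.0044]
   dp rows 3 [ 0.     -0.      0.0638]
```

Call:
{"op": "move_arm", "data": {"jaw": [255,255,255,255,255,255,255,255], "dp": [[0,0,0],[0,0,0],[-0.0064,-0.0546,0.0044],[-0.0064,-0.0546,0.0044],[-0.0064,-0.0546,0.0044],[-0.0064,-0.0546,0.0044],[0,0,0],[0,0,0]], "rotation": [[0,-0.0497,0],[0,-0.0497,0],[0,0,0],[0,0,0],[0,0,0],[0,0,0],[0,0,0],[0,0,0]], "squeeze": 25}}

```text
clock: 35.83
position: [0.4398, -0.3344, 0.2382]
tool_rot: [3.14, -0.003, 3.116]
force: [0.3, -0.1, -0.1]
grip_width: -0.0003
```

```bash
python3 - <<'E'
from h import *
s=bot.observe();print(s['position'],s['tool_rot'],s['force'],s['grip_width'],s['qpos'])
snap('top','top14',(100,170,445,300),2.2)
R=Rc(0);plan(([.44,-.335,.087],R))
E
```

```text
[ 0.43977796 -0.3344248   0.23817216] [ 3.14010831e+00 -2.82471236e-03  3.11565542e+00] [ 0.34523078 -0.09925703 -0.07957469] -0.00027489860621618634 [ 0.6395325   0.40230897 -0.12936549  1.77887849  0.06141894  0.96749653
  2.03021302]
   dp rows 3 [-0.     -0.0004  0.0631]
```

View pics/top14.png

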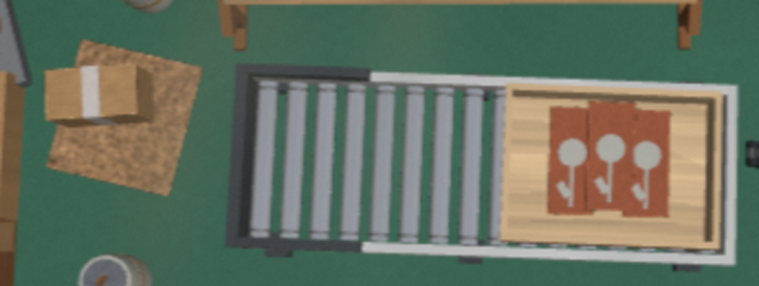

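The carton has been knocked aside: its top face now spans about (46,71)–(138,65)–(139,117)–(48,122), while the mat's corners are (83,40), (201,68), (168,195) and (48,165). I'll measure it.

```bash
python3 - <<'E'
from h import *
c=calibration('top')
im=cv2.imread('pics/top14.png')
cv2.imwrite('pics/c15.png',cv2.resize(im[20:210,20:220],None,fx=3.4,fy=3.0,interpolation=cv2.INTER_CUBIC))
f=lambda x,y,z:np.round(pix('top',(100+x/2.2,170+y/2.2),z,c),4)
P=np.array([f(*q,.08) for q in((46,71),(136,65),(139,117),(48,122))]);print(P,P.mean(0))
M=np.array([f(*q,.005) for q in((83,40),(201,68),(168,195),(48,165))]);print(M.mean(0))
print('hyp', np.linalg.norm((P.mean(0)-M.mean(0))[:2]))
E
```

```text
[[0.5551 0.5236 0.08  ]
 [0.5639 0.4152 0.08  ]
 [0.5003 0.4086 0.08  ]
 [0.4928 0.5178 0.08  ]] [0.528025 0.4663   0.08    ]
[0.51015 0.44885 0.005  ]
hyp 0.024980354781307647
```

The crop wasn't shown because the picture limit is reached. The measured size (109×63 mm) matches the carton, so its centre (0.528, 0.466) is 25 mm from the mat's centre. That is within tolerance, but I'll re-centre it.

```bash
python3 - <<'E'
from h import *
R=Rt(np.pi/2+.075)
plan(([.528,.466,.24],R),([.528,.466,.035],R))
E
```

```text
rot rows 9 [-0.     -0.0001  0.052 ]
   dp rows 15 [ 0.0659  0.0123 -0.0001]
   dp rows 4 [ 0.     -0.      0.0641]
```

Call:
{"op": "move_arm", "data": {"jaw": [0,0,0,0,0,0,0,0,0], "dp": [[0,0,0],[0,0,0],[0,0,0],[0,0,0],[0,0,0],[0,0,0],[0,0,0],[0,0,0],[0,0,0]], "rotation": [[0,0,0.052],[0,0,0.052],[0,0,0.052],[0,0,0.052],[0,0,0.052],[0,0,0.052],[0,0,0.052],[0,0,0.052],[0,0,0.052]]}}

```text
clock: 37.0
position: [0.4404, -0.334, 0.2391]
tool_rot: [-3.14, -0.001, 1.641]
force: [-0.0, 0.3, -0.2]
grip_width: 0.0854
```

Call:
{"op": "move_arm", "data": {"jaw": [0,0,0,0,0,0,0,0,0,0], "dp": [[0.0659,0.0123,0],[0.0659,0.0123,0],[0.0659,0.0123,0],[0.0659,0.0123,0],[0.0659,0.0123,0],[0.0659,0.0123,0],[0.0659,0.0123,0],[0.0659,0.0123,0],[0.0659,0.0123,0],[0.0659,0.0123,0]], "rotation": [[0,0,0],[0,0,0],[0,0,0],[0,0,0],[0,0,0],[0,0,0],[0,0,0],[0,0,0],[0,0,0],[0,0,0]]}}

```text
clock: 38.25
position: [0.4982, 0.2004, 0.2393]
tool_rot: [-3.14, -0.001, 1.647]
force: [1.0, -1.2, -0.1]
grip_width: 0.0856
```

Call:
{"op": "move_arm", "data": {"jaw": [0,0,0,0,0,0,0], "dp": [[0.0659,0.0123,0],[0.0659,0.0123,0],[0.0659,0.0123,0],[0.0659,0.0123,0],[0.0659,0.0123,0],[0,0,0],[0,0,0]], "rotation": [[0,0,0],[0,0,0],[0,0,0],[0,0,0],[0,0,0],[0,0,0],[0,0,0]]}}

```text
clock: 39.12
position: [0.5278, 0.4643, 0.2388]
tool_rot: [-3.14, 0.0, 1.646]
force: [0.2, -0.5, 0.6]
grip_width: 0.0854
```

```bash
python3 - <<'E'
from h import *
s=bot.observe();print(s['position'],s['tool_rot'],s['force'],s['grip_width'],s['qpos'])
c=calibration('wrist');im=grab_frame('wrist');cv2.imwrite('pics/w16.png',im)
# carton top face: predicted corners at z=.08 and a local segmentation
for d in((-31,-55),(31,-55),(31,55),(-31,55)):
    q=Ro.from_euler('z',.075).apply([d[0]/1e3,d[1]/1e3,0])+[.528,.466,.08];print(np.round(proj('wrist',q,c)))
hsv=cv2.cvtColor(im,cv2.COLOR_BGR2HSV);print(hsv[220,[100,230,250,270,300,320,350,370,400]].tolist())
# tape: bright low-saturation
m=((hsv[...,1]<45)&(hsv[...,2]>170)).astype(np.uint8)
n,l,st,ce=cv2.connectedComponentsWithStats(m)
for i in range(1,n):
    if st[i,4]>400:print('tape?',st[i],ce[i],pix('wrist',ce[i],.08,c))
R=Rt(np.pi/2+.075)
plan(([.528,.466,.24],R),([.528,.466,.035],R))
E
```

```text
[0.52775332 0.46433996 0.23876683] [-3.13968572e+00  4.05933765e-04  1.64618661e+00] [ 0.20422643 -0.54633403  0.56462658] 0.08544975416077542 [-0.79036469  0.64638043 -0.02555885  1.35610982  0.0158571   1.14099372
 -0.74201236]
[281. 276.]
[354. 276.]
[359. 143.]
[277. 143.]
[[36, 12, 108], [14, 111, 216], [15, 108, 206], [14, 111, 191], [0, 4, 240], [8, 4, 244], [6, 5, 239], [16, 108, 230], [78, 107, 140]]
tape? [ 395    0  134   59 5298] [454.66326916  20.90524726] [0.61308003 0.61101258 0.08      ]
tape? [   0  194   76   74 1029] [ 40.42176871 229.55004859] [0.30256451 0.43487472 0.08      ]
tape? [ 286  200   79   25 1919] [324.82490881 211.6810839 ] [0.53343388 0.46748682 0.08      ]
tape? [ 459  246   76   68 1015] [494.62068966 278.14778325] [0.68216183 0.42066498 0.08      ]
tape? [   0  304   39   41 1032] [ 15.37306202 324.59496124] [0.26838484 0.34446165 0.08      ]
tape? [194 414 122  18 860] [238.38837209 423.4255814 ] [0.46696386 0.25159328 0.08      ]
   dp rows 1 [ 0.0029 -0.0001 -0.0011]
   dp rows 4 [ 0.     -0.      0.0641]
```

Call:
{"op": "move_arm", "data": {"jaw": [0,0,0,0,0,255,255,255,255,255], "dp": [[0.0035,0.0035,0.055],[0,0,0.065],[0,0,0.065],[0,0,0.065],[0,0,0.003],[0,0,0],[0,0,0],[0,0,0],[0,0,0],[0,0,0]], "rotation": [[0,0,0],[0,0,0],[0,0,0],[0,0,0],[0,0,0],[0,0,0],[0,0,0],[0,0,0],[0,0,0],[0,0,0]], "squeeze": 30}}

```text
clock: 40.42
position: [0.5321, 0.4682, 0.0397]
tool_rot: [3.14, -0.003, 1.645]
force: [-0.4, -2.5, 10.6]
grip_width: 0.0615
```

```bash
python3 - <<'E'
from h import *
s=bot.observe();print(s['position'],s['tool_rot'],s['force'],s['grip_width'])
E
```

```text
[0.53212502 0.4682032  0.03967507] [ 3.13993590e+00 -2.52959465e-03  1.64484725e+00] [-0.41764151 -2.52187239 10.62848597] 0.061518973198605914
```

Call:
{"op": "move_arm", "data": {"jaw": [255,255,255,255,255,255,255], "dp": [[0,0,-0.03],[0,0,0],[-0.0217,-0.028,0],[0,0,0],[0,0,0.015],[0,0,0.013],[0,0,0]], "rotation": [[0,0,0],[0,0,0],[0,0,0],[0,0,0],[0,0,0],[0,0,0],[0,0,0]]}}

```text
clock: 41.3
position: [0.5099, 0.4488, 0.0374]
tool_rot: [-3.14, -0.0, 1.645]
force: [0.8, 0.4, -1.2]
grip_width: 0.062
```

Call:
{"op": "move_arm", "data": {"jaw": [0,0,0,0,0,0,0,0,0], "dp": [[0,0,0],[0,0,0],[0,0,0],[0,0,0],[0,0,-0.05],[0,0,-0.07],[0,0,-0.07],[0,0,-0.05],[0,0,0]], "rotation": [[0,0,0],[0,0,0],[0,0,0],[0,0,0],[0,0,0],[0,0,0],[0,0,0],[0,0,0],[0,0,0]]}}

```text
clock: 42.42
position: [0.5111, 0.4493, 0.2339]
tool_rot: [3.139, -0.004, 1.645]
force: [-0.1, 0.0, -1.1]
grip_width: 0.0852
```

```bash
python3 - <<'E'
from h import *
s=bot.observe();print(s['position'],s['tool_rot'],s['force'],s['grip_width'])
R=Rc(0);m=Ro.from_euler('z',2.4)*Ro.from_euler('x',np.pi)
plan(([.44,-.335,.24],R),([.44,-.335,.087],R))
E
```

```text
[0.51110635 0.44931245 0.2338629 ] [ 3.13880329 -0.00382741  1.64502419] [-0.10389382  0.03184668 -1.08829199] 0.08524640277822497
rot rows 9 [ 0.0002 -0.     -0.052 ]
   dp rows 15 [ 0.0042 -0.0655 -0.0005]
   dp rows 3 [ 0.     -0.      0.0638]
```

Call:
{"op": "move_arm", "data": {"jaw": [255,255,255,255,255,255,255,255,255], "dp": [[0,0,0],[0,0,0],[0,0,0],[0,0,0],[0,0,0],[0,0,0],[0,0,0],[0,0,0],[0,0,0]], "rotation": [[0,0,-0.052],[0,0,-0.052],[0,0,-0.052],[0,0,-0.052],[0,0,-0.052],[0,0,-0.052],[0,0,-0.052],[0,0,-0.052],[0,0,-0.052]], "squeeze": 25}}

```text
clock: 43.55
position: [0.5098, 0.4482, 0.2292]
tool_rot: [-3.141, -0.002, 3.121]
force: [-0.4, 0.0, 0.5]
grip_width: -0.0006
```

Call:
{"op": "move_arm", "data": {"jaw": [255,255,255,255,255,255,255,255,255,255], "dp": [[0.0042,-0.0655,0],[0.0042,-0.0655,0],[0.0042,-0.0655,0],[0.0042,-0.0655,0],[0.0042,-0.0655,0],[0.0042,-0.0655,0],[0.0042,-0.0655,0],[0.0042,-0.0655,0],[0.0042,-0.0655,0],[0.0042,-0.0655,0]], "rotation": [[0,0,0],[0,0,0],[0,0,0],[0,0,0],[0,0,0],[0,0,0],[0,0,0],[0,0,0],[0,0,0],[0,0,0]]}}

```text
clock: 44.8
position: [0.4621, -0.0762, 0.2297]
tool_rot: [3.141, -0.002, 3.115]
force: [1.7, -0.4, 0.8]
grip_width: -0.0001
```

Call:
{"op": "move_arm", "data": {"jaw": [255,255,255,255,255,255,255], "dp": [[0.0042,-0.0655,0],[0.0042,-0.0655,0],[0.0042,-0.0655,0],[0.0042,-0.0655,0],[0.0042,-0.0655,0],[0,0,0],[0,0,0]], "rotation": [[0,0,0],[0,0,0],[0,0,0],[0,0,0],[0,0,0],[0,0,0],[0,0,0]]}}

```text
clock: 45.68
position: [0.439, -0.3354, 0.2295]
tool_rot: [3.14, -0.002, 3.115]
force: [0.7, 1.4, -0.5]
grip_width: 0.0001
```

```bash
python3 - <<'E'
from h import *
s=bot.observe();print(s['position'],s['tool_rot'],s['force'],s['grip_width'])
R=Rc(0);plan(([.44,-.335,.087],R))
im=grab_frame('top');cv2.imwrite('pics/top17.png',im);c=calibration('top')
o=cv2.imread('pics/top14.png');o=cv2.resize(o,(345,130),interpolation=cv2.INTER_AREA)
n=im[170:300,100:445]
d=cv2.absdiff(cv2.GaussianBlur(o,(5,5),0),cv2.GaussianBlur(n,(5,5),0)).max(2)>35
ys,xs=np.where(d[:, :110]);print('mat area diff',d[:,:110].sum(),'elsewhere',d[:,110:].sum(), [ (np.where(d[:,110:])[1].min()+210) if d[:,110:].any() else None])
# tape centre on carton
hsv=cv2.cvtColor(im,cv2.COLOR_BGR2HSV);m=((hsv[...,1]<50)&(hsv[...,2]>150)).astype(np.uint8);m[:185]=0;m[265:]=0;m[:,:115]=0;m[:,200:]=0
k,l,st,ce=cv2.connectedComponentsWithStats(m)
for i in range(1,k):
    if st[i,4]>20:print(st[i],ce[i],pix('top',ce[i],.08,c))
E
```

```text
[ 0.43896077 -0.33540162  0.22949565] [ 3.14043988e+00 -2.20264551e-03  3.11549119e+00] [ 0.72117166  1.35385932 -0.46641614] 8.389354829649862e-05
   dp rows 3 [-0.0004  0.0002  0.0594]
mat area diff 913 elsewhere 0 [None]
[144 209   8  23 173] [147.68208092 219.71098266] [0.50907245 0.45015266 0.08      ]
```

Call:
{"op": "move_arm", "data": {"jaw": [255,255,255,255,255,255,255,255,255,255], "dp": [[0,0,0.0594],[0,0,0.0594],[0,0,0.0594],[0,0,0],[0,0.012,0],[0,0.012,0],[0,0.012,0],[0,0.012,0],[0,0.012,0],[0,0.012,0]], "rotation": [[0,0,0],[0,0,0],[0,0,0],[0,0,0],[0,0,0],[0,0,0],[0,0,0],[0,0,0],[0,0,0],[0,0,0]]}}

```text
clock: 46.98
position: [0.4407, -0.2779, 0.0879]
tool_rot: [-3.141, -0.001, 3.115]
force: [1.2, -3.1, 2.0]
grip_width: 0.0
```

Call:
{"op": "move_arm", "data": {"jaw": [255,255,255,255,255,255,255,255,255,255], "dp": [[0,0.013,0],[0,0.013,0],[0,0.013,0],[0,0.013,0],[0,0.013,0],[0,0.013,0],[0,0.013,0],[0,0.013,0],[0,0.013,0],[0,0.013,0]], "rotation": [[0,0,0],[0,0,0],[0,0,0],[0,0,0],[0,0,0],[0,0,0],[0,0,0],[0,0,0],[0,0,0],[0,0,0]]}}

```text
clock: 48.22
position: [0.4431, -0.1737, 0.0877]
tool_rot: [3.141, -0.002, 3.115]
force: [1.3, -2.6, 1.9]
grip_width: 0.0001
```

```bash
python3 - <<'E'
from h import *
s=bot.observe();print(s['position'],s['tool_rot'],s['force'],s['qpos'])
im=grab_frame('top');cv2.imwrite('pics/top18.png',im)
c=calibration('top')
# wood floor/rim segmentation: crate y-extent along centre row
hsv=cv2.cvtColor(im,cv2.COLOR_BGR2HSV)
m=((hsv[...,0]>10)&(hsv[...,0]<25)&(hsv[...,1]>60)&(hsv[...,2]>140))
for r in(212,216,230,245,260):
    x=np.where(m[r,205:440])[0]+205;print(r,x[[0,-1]] if len(x) else None, [np.round(pix('top',(q,r),.122,c)[1],3) for q in x[[0,-1]]] if len(x) else '')
E
```

```text
[ 0.44311821 -0.17370003  0.08766873] [ 3.14138928e+00 -1.52725899e-03  3.11542548e+00] [ 1.26244659 -2.62655219  1.93218884] [ 0.36414061  0.52038589 -0.14964615  2.09413665  0.14537766  0.53810053
  1.65351467]
212 [281 372] [np.float64(0.093), np.float64(-0.143)]
216 [281 370] [np.float64(0.093), np.float64(-0.138)]
230 [280 366] [np.float64(0.094), np.float64(-0.128)]
245 [279 360] [np.float64(0.096), np.float64(-0.113)]
260 [278 370] [np.float64(0.098), np.float64(-0.138)]
```

Call:
{"op": "move_arm", "data": {"jaw": [255,255,255,255,255,255,255,255,255,255], "dp": [[0,0.013,0],[0,0.013,0],[0,0.013,0],[0,0.013,0],[0,0.013,0],[0,0.013,0],[0,0.013,0],[0,0.013,0],[0,0.013,0],[0,0.013,0]], "rotation": [[0,0,0],[0,0,0],[0,0,0],[0,0,0],[0,0,0],[0,0,0],[0,0,0],[0,0,0],[0,0,0],[0,0,0]]}}

```text
clock: 49.52
position: [0.4459, -0.0697, 0.0877]
tool_rot: [3.141, -0.001, 3.115]
force: [-0.5, -3.0, -1.3]
grip_width: 0.0
```

Call:
{"op": "move_arm", "data": {"jaw": [255,255,255,255,255,255], "dp": [[0,0.01,0],[0,0.01,0],[0,0.006,0],[0,0.006,0],[0,0.005,0],[0,0.005,0]], "rotation": [[0,0,0],[0,0,0],[0,0,0],[0,0,0],[0,0,0],[0,0,0]]}}

```text
clock: 50.28
position: [0.4469, -0.0367, 0.0878]
tool_rot: [3.141, -0.001, 3.115]
force: [-0.7, -1.7, -0.6]
grip_width: 0.0002
```

```bash
python3 - <<'E'
from h import *
s=bot.observe();print(s['position'],s['tool_rot'],s['force'],s['qpos'])
c=calibration('top');im=cv2.imread('pics/top0.png')
# stop inner face: print grey profile of rows in first picture near bay end
for r in(215,230,262):print(im[r,203:226].mean(1).astype(int).tolist())
print([np.round(pix('top',(q,230),.095,c)[1],3) for q in(210,213,216,219)])
E
```

```text
[ 0.44688554 -0.03668592  0.08775568] [ 3.14143186e+00 -1.18218402e-03  3.11528622e+00] [-0.7446044  -1.73886673 -0.56912079] [ 0.05781162  0.48960286 -0.13772737  2.16248313  0.13491167  0.49843361
  1.36184807]
[82, 83, 79, 77, 72, 73, 72, 73, 67, 59, 55, 55, 55, 67, 98, 128, 142, 144, 145, 145, 146, 141, 121]
[80, 79, 73, 71, 70, 70, 70, 66, 57, 51, 51, 52, 61, 92, 127, 143, 145, 145, 138, 124, 120, 121, 120]
[73, 69, 67, 68, 67, 63, 54, 47, 48, 46, 56, 88, 125, 143, 147, 148, 149, 150, 148, 131, 99, 81, 79]
[np.float64(0.281), np.float64(0.273), np.float64(0.265), np.float64(0.257)]
```

Call:
{"op": "move_arm", "data": {"jaw": [255,255,255,255,255,255,255,255], "dp": [[0,0.005,0],[0,0.005,0],[0,0.005,0],[0,0.005,0],[0,0.005,0],[0,0.005,0],[0,0.004,0],[0,0.004,0]], "rotation": [[0,0,0],[0,0,0],[0,0,0],[0,0,0],[0,0,0],[0,0,0],[0,0,0],[0,0,0]]}}

```text
clock: 51.28
position: [0.4476, -0.0063, 0.0877]
tool_rot: [3.141, -0.001, 3.115]
force: [0.1, -2.3, 0.1]
grip_width: 0.0002
```

Call:
{"op": "move_arm", "data": {"jaw": [255,255,255,255], "dp": [[0,0.003,0],[0,0.003,0],[0,0.002,0],[0,0,0]], "rotation": [[0,0,0],[0,0,0],[0,0,0],[0,0,0]]}}

```text
clock: 51.78
position: [0.4478, 0.0002, 0.0877]
tool_rot: [3.141, -0.001, 3.116]
force: [-0.2, 0.6, -0.4]
grip_width: 0.0002
```

Call:
{"op": "move_arm", "data": {"jaw": [255,255,255,255], "dp": [[0,0.003,0],[0,0.003,0],[0,0.003,0],[0,0,0]], "rotation": [[0,0,0],[0,0,0],[0,0,0],[0,0,0]]}}

```text
clock: 52.28
position: [0.448, 0.0075, 0.0877]
tool_rot: [3.141, -0.001, 3.116]
force: [-0.5, -0.6, -0.2]
grip_width: 0.0001
```

Call:
{"op": "move_arm", "data": {"jaw": [255,255,255,255], "dp": [[0,0.003,0],[0,0.003,0],[0,0.003,0],[0,0,0]], "rotation": [[0,0,0],[0,0,0],[0,0,0],[0,0,0]]}}

```text
clock: 52.78
position: [0.4485, 0.0092, 0.0879]
tool_rot: [-3.137, -0.001, 3.11]
force: [7.4, -40.1, -0.0]
grip_width: 0.0
```

Firm contact with 40 N at the expected stop position: the crate is home. I'll back off and check.

Call:
{"op": "move_arm", "data": {"jaw": [255,255,255,255,255,255,255,255,255,255], "dp": [[0,-0.012,0],[0,-0.025,0],[0,-0.03,0],[0,0,-0.06],[0,0,-0.06],[0,0,-0.06],[0,-0.06,-0.03],[0,-0.06,0],[0,-0.06,0],[0,-0.06,0]], "rotation": [[0,0,0],[0,0,0],[0,0,0],[0,0,0],[0,0,0],[0,0,0],[0,0,0],[0,0,0],[0,0,0],[0,0,0]]}}

```text
clock: 54.02
position: [0.4418, -0.2325, 0.2558]
tool_rot: [3.141, -0.001, 3.116]
force: [1.0, 0.5, -0.2]
grip_width: -0.0001
```

Call:
{"op": "move_arm", "data": {"jaw": [255,255,255,255,255,255], "dp": [[0,-0.06,0],[0,0,0],[0,0,0],[0,0,0],[0,0,0],[0,0,0]], "rotation": [[0,0,0],[0,0,0],[0,0,0],[0,0,0],[0,0,0],[0,0,0]]}}

```text
clock: 54.78
position: [0.4408, -0.2788, 0.2558]
tool_rot: [3.141, -0.001, 3.116]
force: [0.2, 0.2, -0.2]
grip_width: -0.0
```

```bash
python3 - <<'E'
from h import *
s=bot.observe();print(s['position'],s['force'],s['clock'])
im=grab_frame('top');cv2.imwrite('pics/top20.png',im);c=calibration('top')
hsv=cv2.cvtColor(im,cv2.COLOR_BGR2HSV)
m=((hsv[...,0]>10)&(hsv[...,0]<25)&(hsv[...,1]>60)&(hsv[...,2]>140))
for r in(210,222,265,272):
    x=np.where(m[r,203:440])[0]+203;print(r,x[[0,-1]],[np.round(pix('top',(q,r),.122,c)[1],3) for q in x[[0,-1]]])
    print(im[r,203:222].mean(1).astype(int).tolist())
red=((hsv[...,0]<10)&(hsv[...,1]>110)&(hsv[...,2]>90)).astype(np.uint8);red[:205]=0;red[295:]=0
k,l,st,ce=cv2.connectedComponentsWithStats(red)
for i in range(1,k):
    if st[i,4]>100:print('red',st[i],pix('top',(st[i,0],st[i,1]),.09,c)[:2],pix('top',(st[i,0]+st[i,2],st[i,1]+st[i,3]),.09,c)[:2])
m=((hsv[...,1]<50)&(hsv[...,2]>150)).astype(np.uint8);m[:185]=0;m[265:]=0;m[:,:115]=0;m[:,200:]=0
k,l,st,ce=cv2.connectedComponentsWithStats(m)
for i in range(1,k):
    if st[i,4]>20:print('tape',st[i],pix('top',ce[i],.08,c))
a=cv2.imread('pics/top0.png');d=cv2.absdiff(a,im).max(2)
for n,u,v in(('j0',163,160),('j1',148,297),('j2',467,162),('j3',496,199),('j4',498,255)):print(n,d[v-12:v+13,u-12:u+13].mean().round(1))
E
```

```text
[ 0.44080465 -0.27881103  0.25575071] [ 0.20566444  0.24523323 -0.15724227] 54.775
210 [210 308] [np.float64(0.277), np.float64(0.023)]
[86, 86, 84, 82, 75, 78, 106, 142, 156, 148, 128, 117, 118, 117, 128, 144, 147, 146, 146]
222 [209 308] [np.float64(0.278), np.float64(0.022)]
[85, 84, 80, 76, 75, 95, 132, 157, 155, 137, 118, 118, 118, 128, 146, 154, 155, 155, 155]
265 [207 306] [np.float64(0.279), np.float64(0.026)]
[74, 71, 77, 121, 164, 167, 150, 121, 118, 115, 118, 134, 151, 152, 152, 153, 153, 153, 152]
272 [206 306] [np.float64(0.281), np.float64(0.026)]
[70, 71, 95, 135, 160, 161, 159, 158, 158, 153, 154, 161, 162, 162, 163, 161, 163, 162, 162]
red [ 233  212   55   52 1851] [0.53126122 0.2225687 ] [0.39521794 0.07416961]
tape [144 209   8  23 172] [0.5091557  0.45009994 0.08      ]
j0 2.6
j1 2.7
j2 2.4
j3 19.7
j4 33.9
```

```bash
python3 - <<'E'
from h import *
a=cv2.imread('pics/top0.png',0)
for f in('top14','top17','top18','top20'):
    if f=='top14':continue
    b=cv2.imread(f'pics/{f}.png',0)
    for u,v in((496,199),(498,255)):
        r=cv2.matchTemplate(b[v-30:v+30,u-30:u+30],a[v-16:v+16,u-16:u+16],cv2.TM_CCOEFF_NORMED);_,mx,_,l=cv2.minMaxLoc(r);print(f,u,round(mx,2),l[0]-14,l[1]-14)
s=bot.observe();print(s['force'],abs(s['qd']).max())
E
```

```text
top17 496 0.45 0 0
top17 498 0.46 6 0
top18 496 1.0 0 0
top18 498 1.0 0 0
top20 496 0.38 0 0
top20 498 0.31 -14 4
[0.27228476 0.49922987 0.25300174] 0.0025167323416718373
```

```bash
python3 -c "
from workcell import workorder; print(workorder.job_done())"
```

```text
the job is handed in; nothing more can be done
None
```

I finished the job and handed it in at about 55 s of robot time; `job_done()` reports no verdict.

**What I did**
- **Carton:** I moved it to the mat. It was later knocked about 25 mm aside, so I picked it up again and re-centred it before pushing the crate.
- **Plaques:** Three red ones were present. I swung each up to about 4° from level by the planned turn, lifted it off the ledge and set it in the crate. Two lie side by side and the third rests on top of them in the middle. The yellow look-alike was left alone.
- **Crate:** I pushed it along the rollers until it met the end stop, then backed the arm clear.

**Last checks**
- **Crate:** The push ended with a jump to 40 N at the expected stop position. In the top picture its front edge is at y ≈ 0.278, against a stop face I measured at about 0.278.
- **Plaques:** They lay face up inside the crate when I last looked before the push. Afterwards I only checked numerically that the red area is still inside, centred along the crate.
- **Carton:** It is about 2 mm from the mat's centre, measured from its tape.
- **Jars:** The three on the left and far right matched the first picture. The two on the near right were hidden by the arm in the last one, but matched exactly during the push, and the arm only drew back to y = -0.28 after that.

**What did not go to plan:** I reached the 16-picture viewing limit, so a carton close-up was not shown and the final checks used image code only. The 40 N peak came from the closed fingers pressing the crate; the 40 N limit is for the arm or gripper body.

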